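# Lock the indexing model stand with its pin

### The arm

A 6-joint arm with a two-finger parallel gripper is mounted at the origin on the work surface. World frame = base frame: x ahead of the robot, y to its left, z up, the work surface at z = 0. Lengths are in m, angles in rad, forces in N, time in s.
With the tool pointing down it reaches from about 0.35 to 0.775 m from the base axis. Payload 7.3 kg.
Tool frame: the origin (TCP) lies midway between the tips of the shut fingers; the grasp point (between the pads) lies 19 mm behind it (robot.grasp_offset is the z of the grasp point in the tool frame, in m); z points along the fingers, y is the direction in which the jaws open and shut (so a half turn about z gives the same grasp; the last joint's range is limited). The gripper opens to 92 mm and grips with 3 to 60 N. Pads are 19 mm wide; open, the fingers measure 130 mm over their backs; the gripper's body (75 mm by 190 mm) begins 47 mm behind the grasp point.
Start: joints at [-1.356, 0.342, 1.524, -0, 1.275, -0.146], TCP at [0.185, -0.491, 0.227] pointing down, gripper open.
Joint ranges: [-2.53, 2.53], [-0.77, 2.02], [0.04, 2.7], [-1, 4.14], [0.28, 2.66], [-3.11, 3.11]. Speed limits (rad/s): [2.57, 2.57, 3.14, 3.14, 3.14, 3.14].

### API

Orientations are given as [roll, pitch, yaw] about the fixed x, y, z axes, in that order (R = Rz(yaw) Ry(pitch) Rx(roll)).
In Python, from cell import observe, imaging, workorder, robot gives the robot as it stands. The module is installed in compiled form; this text tells all that it offers.
- The arm moves only by the tool send_rows, never from a script. Its argument "series" is a list of rows, each a list of 7 numbers: the shift along the tool's x, y, z in m, then the turn, a rotation vector about the tool's x, y, z in rad, then the closure, from 0 (fully open) to 1 (shut). A call has 1 to 5 rows; each row shifts and turns the commanded pose from where the row before left it, along the tool's axes as they then stand; what a row does not reach is not made up. A row lasts 1/12 s, in which the tool goes at most 41.7 mm and 7.16 degrees, less where a joint would pass 70% of its speed; a pose out of reach is approached as far as the arm can. A call is refused whole if a number of a shift passes 0.0417 or a number of a turn 0.125, either way. A call with a gripper value outside its range is refused whole. The fingers move at their own pace and stop on an object; "newtons" is the grip in N (left out, the last holds). Time passes only in rows, so rows that do not move let the fingers close. It gives the time, the measured TCP pose, the force and the opening at its end, in the units of the state.
- observe(): the state, without advancing time (a new reading comes with each control period).
- imaging.read_camera(name): name is "scene" or "top"; returns a dict with "color" (400x640x3 uint8, red, green, blue), "range_z" (400x640 float32, m along the optical axis (not along the pixel's ray), 0 where there is no reading), "vfov" (degrees; the focal length in pixels is half the picture's height over the tangent of half this angle, whatever the lens; pixels are square), "cx", "cy" (the principal point, pixels), "T" (4x4, takes a point from camera to world coordinates). Camera axes: x right, y down, z forward; pixel columns grow to the right and rows downward; lengths in m; the calibration is good to about 2 mm. A picture is of the moment at which its call begins.
- workorder.hand_in(): hands the job in, once; it reports no verdict.
The state is a dict: "time": time; "qpos": joint angles; "qvel": joint speeds; "joint_efforts": joint torques, N m; "tool_pos": TCP position; "tool_rot": TCP orientation; "contact_force": force on the tool from outside, world axes, zero at the start; "torque": the same for the moment, N m; "opening": finger opening in m.
Only numpy, scipy, OpenCV 4.12 (cv2) and the standard library are available. Lean on these libraries where they do the work, as an engineer would, in place of code of your own. Each camera call takes 0.05 s, during which the arm holds its last target.

### The job

Lock the turntable of the dental model stand: take the index pin with the plain round flat-topped head from the rack and stand it in the guide hole of the stand, then turn the black knob slowly clockwise (seen from above) until the pin drops into the hidden hole of the collar, and finally push the pin fully home, its head down on the stand. Never force the pin against the collar, and leave the other pins, the dental casts and the amber jar where they are.

Things in the scene. Friction and masses are not known exactly. Their poses are not given: they have to be found in the camera images.
- pin_mid (a point): the index pin to use: steel, 67 mm long, 70 g, upright in one of the rack's holes (which one varies). Point half-way up, on its axis, z up. Flat-topped round head, 18 mm diameter, 20 mm tall, 13.5 to 33.5 mm above this point (grip it there). Below the head a 10 mm shank, 47 mm long, whose last 6 mm taper to a 6 mm flat nose, 33.5 mm below this point.
- pin: the same index pin; its origin is the centre of the nose, z up along the pin.
- guide_mouth (a point): centre of the mouth of the guide hole in the flat top of the stand, 60 mm above the bench; axes are the stand's. Round hole 11.5 mm wide, 16 mm deep, straight-edged. The knob's axis lies 60 mm from it along +y. Locked means: pin through here, underside of its head lying on the stand's top.
- collar_top (a point): point under the guide hole, 19 mm below its mouth, on top of the steel collar that turns inside the stand. A pin in the guide stands here, head 28 mm clear of the stand, until the collar's one hole (12.5 mm, hidden, 60 mm from the knob's axis) comes under it; then it drops 15 to 23 mm onto a sprung ball. Pushing its head with 5 to 12 N takes it past the ball and home.
- knob_grip (a point): on the knob's upright axis, half-way up the knob, 132 mm above the bench; axes are the stand's. Round black knob, 55 mm diameter, 30 mm tall, on a 24 mm post, fixed to the hidden collar. Turns stiffly (0.06 Nm), stays where left, bears no mark. It needs 0.35 to 1.2 rad clockwise from above; a few hundredths of a rad past the pin's drop the collar jams on the pin: stop there.
- stand: the model stand, fixed to the bench: grey and aluminium block, 150 mm along its x, 165 mm along its y (from y = -87.5 to +77.5 mm), 60 mm high. Origin on the bench under the knob's axis, z up. Guide hole at its local (0, -60) mm.
- spindle: fixed spindle foot inside the stand that carries the collar and the knob (does not itself turn); origin and axes as the stand's. The force between pin and collar counts as force on it: keep it under 18 N.
- rack: wooden pin rack, fixed, 60 mm along its x, 165 mm along its y, 35 mm high, origin at the centre of its underside. Three 12 mm holes, 25 mm deep, in a row along y, 55 mm apart; the pins' heads begin 22 mm above its top.
- ball_pin_mid (a point): another pin in the rack, same shank, with a ball for a head; this point 33.5 mm above its nose. Leave it.
- bar_pin_mid (a point): another pin in the rack, same shank, with a small crossbar for a head; this point 33.5 mm above its nose. Leave it.
- cast_a: loose dental cast with pink gums, 50 x 56 x 29 mm, origin under its centre. Leave it.
- cast_b: loose dental cast in sand-coloured stone, 50 x 56 x 29 mm, origin under its centre. Leave it.
- amber: loose small amber jar with white cap, 42 mm diameter, 75 mm high. Leave it.
Not all that is in view belongs to the job. What is shaped like the pin but pink or red is not meant.

How it is judged:
On the way, in this order (a step that is already met when the one before it is completed fails the run):
1. the index pin stands in the guide hole on the collar, not yet through it (z of pin_mid in the frame of guide_mouth between 0.01 and 0.0185 m and horizontal distance between pin_mid and guide_mouth below 0.005 m and angle between pin_mid's own z axis and vertical below 0.2 rad), for 0.2 s.
2. the pin has dropped into the collar's hole (z of pin_mid in the frame of guide_mouth below 0.005 m and horizontal distance between pin_mid and guide_mouth below 0.005 m), for 0.1 s.
At the end, for the whole second after the job is handed in: The index pin is fully home through guide, collar and foot: the underside of its head within 2 mm of the stand's top, its axis within 3 mm of the guide hole and upright within 0.08 rad, at rest (z of pin_mid in the frame of guide_mouth below -0.0115 m and horizontal distance between pin_mid and guide_mouth below 0.003 m and angle between pin_mid's own z axis and vertical below 0.08 rad and linear speed of pin below 0.02 m/s); the robot touches nothing.
It fails at once if the pin and the collar press on one another with more than 18 N (contact force between pin and spindle above 18 N).
It fails at once if another pin is taken from the rack or shoved about (distance of any of ball_pin_mid, bar_pin_mid from where it was at the start of the episode above 0.015 m).
It fails at once if a cast or the amber jar is pushed away (distance of any of cast_a, cast_b, amber from where it was at the start of the episode above 0.03 m).
It also fails if it takes over 72 s, if anything falls off the work surface, if the arm or the gripper's body presses on something with over 40 N, if the wrist force passes 120 N, or if a joint passes its speed limit or range.

## Working session

There is one attempt and no reset: what is moved stays moved. The work goes in short steps, Python scripts to look and compute and a tool call to move; the robot and the scene stay as the last step left them, time stands still between calls to the robot, and variables do not carry over. Pictures are saved under pics/ and viewed, and the job is handed in when it is done.

Besides the shell and the picture viewer there is one more tool, called after "Emit:" as a command line: name --pt "numbers of a row" for each row, then --argument value for the rest. send_rows: Moves the arm, as the interface text tells. Its arguments: {"type":"object","properties":{"series":{"type":"array","items":{"type":"array","items":{"type":"number"}}},"newtons":{"type":"number"}},"required":["series"]}

```bash
mkdir -p pics; python3 - <<'E'
from cell import observe, imaging, workorder, robot
import cv2
print(observe()); print([a for a in dir(robot) if a[0]!='_'], robot.grasp_offset)
for n in ["scene","top"]:
    d=imaging.read_camera(n); cv2.imwrite(f"pics/{n}0.png",d["color"][:,:,::-1]); print(n,d["vfov"],d["cx"],d["cy"],d["T"].round(4).tolist())
E
```

```text
{'time': 0.0, 'qpos': array([-1.35598718e+00,  3.42738880e-01,  1.52502662e+00, -5.86846987e-05,
        1.27543474e+00, -1.45991821e-01]), 'qvel': array([-9.28280745e-04, -7.95112962e-05, -6.72947471e-04, -8.84596154e-04,
       -1.20503700e-03, -1.96713765e-03]), 'joint_efforts': array([-1.19173277e-03, -4.31240630e+01, -2.44215703e+01,  7.17602740e-02,
        5.60344441e-02, -1.05153895e-04]), 'tool_pos': array([ 0.18525364, -0.49077388,  0.22603325]), 'tool_rot': array([-3.13999401e+00, -1.78342265e-04,  3.60817952e-01]), 'contact_force': array([0.11126169, 0.17191859, 0.27943662]), 'torque': array([-0.04678732, -0.06283509, -0.0104289 ]), 'opening': 0.09203385749461289}
['IKError', 'grasp_offset'] -0.0188
scene 46.11263508604242 322.47824836430465 199.4535379899814 [[0.3794, 0.8035, -0.4587, 0.985], [0.9252, -0.3312, 0.1851, -0.2238], [-0.0032, -0.4947, -0.8691, 0.8707], [0.0, 0.0, 0.0, 1.0]]
top 42.96309293027982 322.3051456425908 201.68519758601977 [[-0.0255, -0.9924, 0.12, 0.4339], [-0.9997, 0.0248, -0.0069, -0.066], [0.0039, -0.1201, -0.9927, 1.2314], [0.0, 0.0, 0.0, 1.0]]
```

View pics/scene0.png

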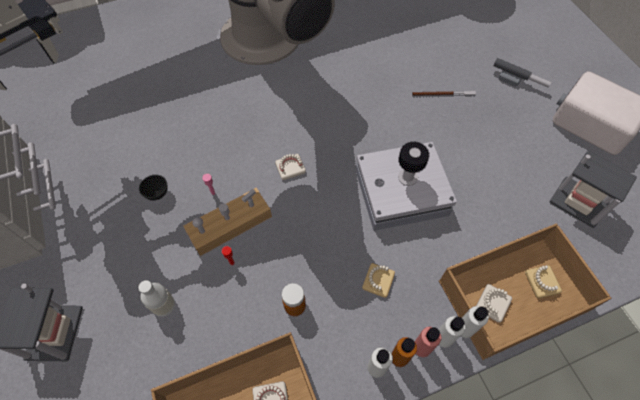

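View pics/top0.png

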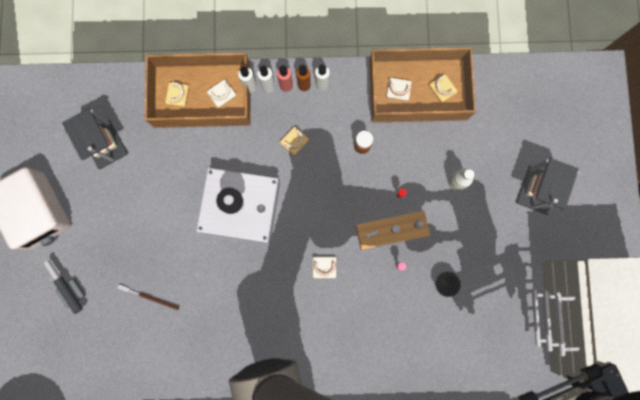

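The scene view shows the rack around (228,220) with three pins, pink and red decoys at (209,184) and (228,256), and the stand around (405,185) with its guide hole at about (379,183) and its knob at (413,157). In the top view, the rack is at (393,230) and the stand at (238,205).

```bash
cat > h.py <<'E'
import numpy as np, cv2
from cell import observe, imaging, workorder, robot
def cam(n):
    d=imaging.read_camera(n); d['f']=200/np.tan(np.radians(d['vfov'])/2); return d
def ray(d,u,v,z):
    T=d['T']; r=T[:3,:3]@np.array([(u-d['cx'])/d['f'],(v-d['cy'])/d['f'],1]); o=T[:3,3]
    return o+r*(z-o[2])/r[2]
def cloud(d):
    v,u=np.mgrid[0:400,0:640]; Z=d['range_z']
    P=np.stack([(u-d['cx'])/d['f']*Z,(v-d['cy'])/d['f']*Z,Z],-1)
    return P@d['T'][:3,:3].T+d['T'][:3,3]
def proj(d,p):
    q=np.linalg.inv(d['T'])@np.append(p,1); return q[0]/q[2]*d['f']+d['cx'],q[1]/q[2]*d['f']+d['cy']
def crop(d,n,u0,v0,u1,v1,s):
    cv2.imwrite('pics/'+n,cv2.resize(np.ascontiguousarray(d['color'][v0:v1,u0:u1,::-1]),None,fx=s,fy=s,interpolation=cv2.INTER_CUBIC))
E
python3 - <<'E'
from h import *
a=cam('scene');b=cam('top')
crop(a,'s_rack.png',170,160,290,260,6);crop(b,'t_rack.png',340,180,440,280,6)
crop(a,'s_stand.png',345,130,465,230,6);crop(b,'t_stand.png',190,160,290,250,6)
np.save('sc.npy',cloud(a));np.save('tc.npy',cloud(b))
E
```

```text
(no output)
```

View pics/s_rack.png

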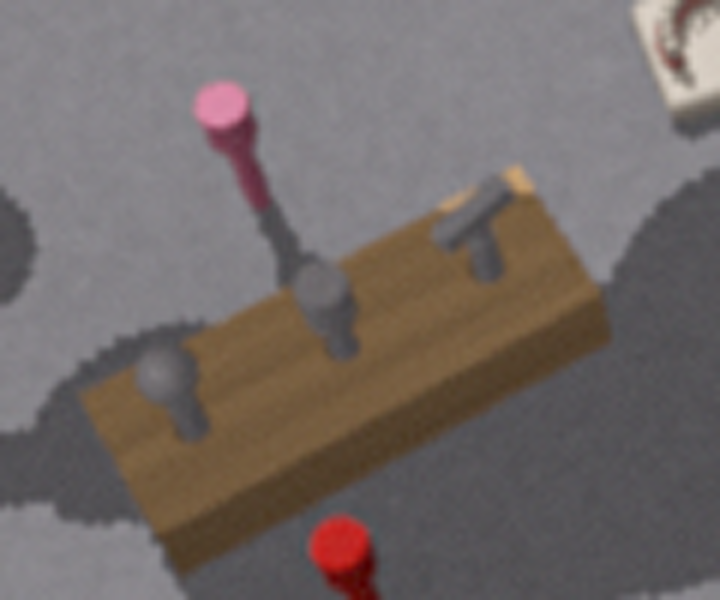

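View pics/t_rack.png

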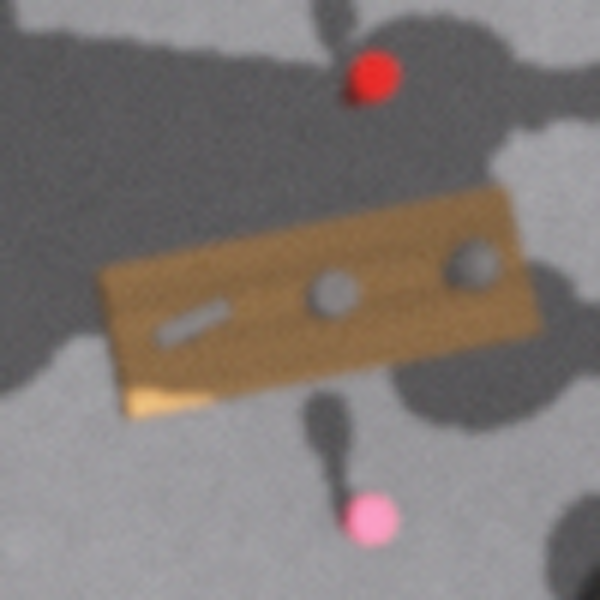

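View pics/s_stand.png

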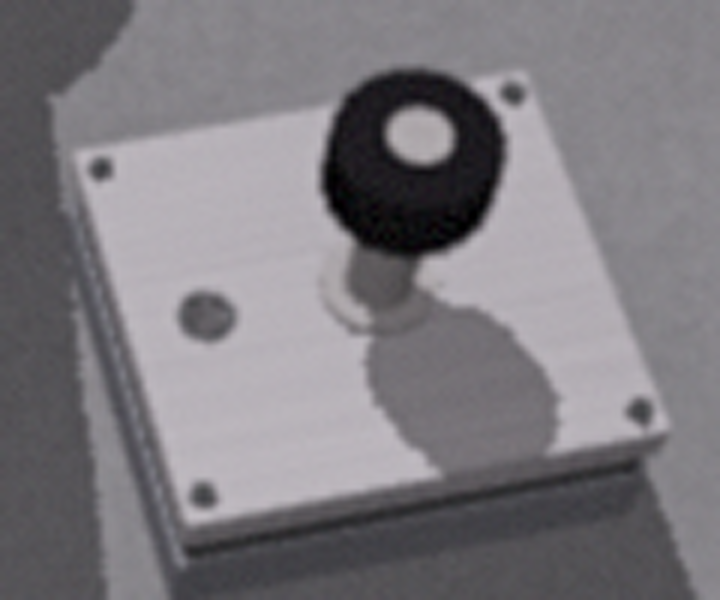

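View pics/t_stand.png

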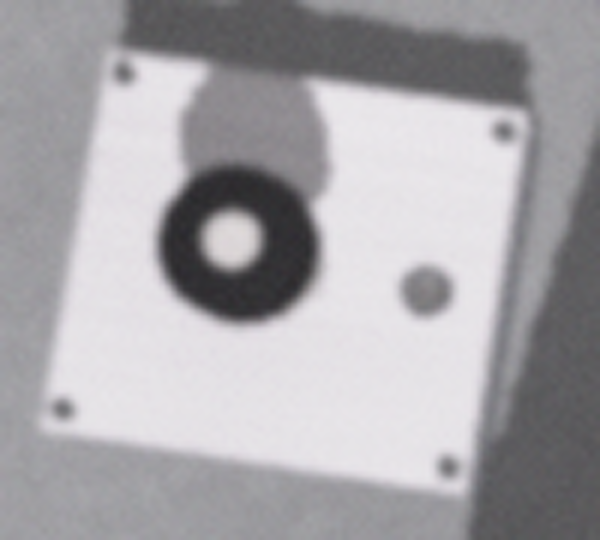

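Three steel pins are in the rack. In the scene picture the ball is at (198,222), the flat round head at (223,207) and the crossbar at (249,195). The pink (207,178) and red (227,251) ones are decoys. The middle pin has a flat disc top, and both enlarged crops show it, so that's the one. Next I'll measure it.

```bash
python3 - <<'E'
from h import *
a=cam('scene');b=cam('top')
def px(c,o): return [(x+.5)/6-.5+oo for x,oo in zip(c,o)]
S=(170,160);Tt=(340,180);SS=(345,130);TS=(190,160)
R=lambda n,d,c,o,z: print(n,ray(d,*px(c,o),z).round(4))
R('pin S',a,(322,286),S,.077);R('pin T',b,(334,293),Tt,.077)
R('ball S',a,(166,374),S,.072);R('ball T',b,(473,264),Tt,.072)
R('bar S',a,(474,210),S,.072);R('bar T',b,(193,323),Tt,.072)
R('guide S',a,(207,315),SS,.06);R('guide T',b,(427,290),TS,.06)
R('knobcap S',a,(421,135),SS,.147);R('knobcap T',b,(232,240),TS,.147)
for n,c in [('screw',(124,73)),('screw',(504,131)),('screw',(449,466)),('screw',(62,408))]: R('T'+n,b,c,TS,.06)
for n,c in [('TR',(513,94)),('TL',(101,168)),('BL',(204,495)),('BR',(640,411))]: R('S'+n,a,c,SS,.06)
# rack top corners
for c in [(100,268),(505,185),(543,328),(128,418)]: R('Track',b,c,Tt,.035)
for c in [(80,397),(515,165),(605,290),(160,535)]: R('Srack',a,c,S,.035)
for n,P in(('s',np.load('sc.npy')),('t',np.load('tc.npy'))):
  for lo,hi,r in((.14,.16,'knob'),(.055,.065,'stand')):
    m=(P[...,2]>lo)&(P[...,2]<hi)&(abs(P[...,0]-.43)<.15)&(P[...,1]>.03)&(P[...,1]<.3)
    q=P[m];print(n,r,len(q),np.median(q,0).round(4) if len(q) else '', q.min(0).round(3) if len(q) else '',q.max(0).round(3) if len(q) else '')
E
```

```text
pin S [ 0.5093 -0.2381  0.077 ]
pin T [ 0.5081 -0.2384  0.077 ]
ball S [ 0.5181 -0.2931  0.072 ]
ball T [ 0.5181 -0.2927  0.072 ]
bar S [ 0.4978 -0.1841  0.072 ]
bar T [ 0.4984 -0.1851  0.072 ]
guide S [0.5634 0.0702 0.06  ]
guide T [0.5646 0.0687 0.06  ]
knobcap S [0.5744 0.1294 0.147 ]
knobcap T [0.5746 0.1283 0.147 ]
Tscrew [0.6525 0.1857 0.06  ]
Tscrew [0.626  0.0382 0.06  ]
Tscrew [0.4965 0.0611 0.06  ]
Tscrew [0.5225 0.2094 0.06  ]
STR [0.5217 0.2102 0.06  ]
STL [0.495  0.0623 0.06  ]
SBL [0.6252 0.0394 0.06  ]
SBR [0.6517 0.1865 0.06  ]
Track [ 0.523  -0.1531  0.035 ]
Track [ 0.5517 -0.314   0.035 ]
Track [ 0.495  -0.3262  0.035 ]
Track [ 0.464  -0.1621  0.035 ]
Srack [ 0.4939 -0.3248  0.035 ]
Srack [ 0.4635 -0.1635  0.035 ]
Srack [ 0.522  -0.1509  0.035 ]
Srack [ 0.5524 -0.313   0.035 ]
s knob 324 [0.5668 0.1273 0.1476] [0.548 0.101 0.14 ] [0.58  0.155 0.151]
s stand 1775 [0.5414 0.0951 0.0607] [0.487 0.039 0.055] [0.58  0.218 0.065]
t knob 328 [0.5664 0.1267 0.1472] [0.548 0.1   0.141] [0.58  0.155 0.153]
t stand 2192 [0.5355 0.1161 0.0603] [0.488 0.038 0.055] [0.58  0.216 0.065]
```

```bash
cat >> h.py <<'E'
from scipy.spatial.transform import Rotation as Ro
import json
def plan(pos,yaw,n,clo,tilt=0.0):
    """n equal rows from measured pose to pos, tool down at yaw (tilt about tool y)"""
    s=observe(); p=np.array(s['tool_pos']); R=Ro.from_euler('xyz',s['tool_rot'])
    Rt=Ro.from_euler('z',yaw)*Ro.from_euler('x',np.pi)*Ro.from_euler('y',tilt)
    w=(R.inv()*Rt).as_rotvec(); out=[]
    d=(np.array(pos)-p)/n
    for i in range(n):
        sh=R.inv().apply(d); out.append([*[round(float(x),4) for x in sh],*[round(float(x),4) for x in w/n],clo])
        R=R*Ro.from_rotvec(w/n)
    for k in range(0,n,5): print(json.dumps(out[k:k+5]))
def st():
    s=observe(); print('t',round(s['time'],2),'pos',s['tool_pos'].round(4),'rot',s['tool_rot'].round(4),'F',s['contact_force'].round(2),'M',s['torque'].round(3),'op',round(s['opening'],4))
E
python3 - <<'E'
from h import *
plan([.5094,-.2421,.15],1.756,15,.45)
E
```

```text
[[0.0261, -0.0079, 0.0051, -0.0, -0.0, -0.093, 0.45], [0.0267, -0.0054, 0.0051, -0.0, -0.0, -0.093, 0.45], [0.0271, -0.0029, 0.0051, -0.0, -0.0, -0.093, 0.45], [0.0272, -0.0004, 0.0051, -0.0, -0.0, -0.093, 0.45], [0.0272, 0.0021, 0.0051, -0.0, -0.0, -0.093, 0.45]]
[[0.0268, 0.0046, 0.0051, -0.0, -0.0, -0.093, 0.45], [0.0263, 0.0071, 0.0051, -0.0, -0.0, -0.093, 0.45], [0.0255, 0.0095, 0.0051, -0.0, -0.0, -0.093, 0.45], [0.0245, 0.0118, 0.0051, -0.0, -0.0, -0.093, 0.45], [0.0233, 0.0141, 0.0051, -0.0, -0.0, -0.093, 0.45]]
[[0.0219, 0.0162, 0.0051, -0.0, -0.0, -0.093, 0.45], [0.0203, 0.0181, 0.0051, -0.0, -0.0, -0.093, 0.45], [0.0186, 0.02, 0.0051, -0.0, -0.0, -0.093, 0.45], [0.0166, 0.0216, 0.0051, -0.0, -0.0, -0.093, 0.45], [0.0145, 0.023, 0.0051, -0.0, -0.0, -0.093, 0.45]]
```

Emit:
send_rows --pt "0.026 -0.008 0.005 0 0 -0.093 0.45" --pt "0.027 -0.005 0.005 0 0 -0.093 0.45" --pt "0.027 -0.003 0.005 0 0 -0.093 0.45" --pt "0.027 0 0.005 0 0 -0.093 0.45" --pt "0.027 0.002 0.005 0 0 -0.093 0.45"

```text
time: 0.72
tool_pos: [0.2943, -0.4081, 0.2015]
tool_rot: [3.141, 0.0, 0.83]
contact_force: [0.7, -0.7, -0.3]
opening: 0.0633
```

Emit:
send_rows --pt "0.027 0.005 0.005 0 0 -0.093 0.45" --pt "0.026 0.007 0.005 0 0 -0.093 0.45" --pt "0.025 0.01 0.005 0 0 -0.093 0.45" --pt "0.025 0.012 0.005 0 0 -0.093 0.45" --pt "0.023 0.014 0.005 0 0 -0.093 0.45"

```text
time: 1.13
tool_pos: [0.4029, -0.3259, 0.1765]
tool_rot: [3.141, 0.0, 1.295]
contact_force: [0.6, 0.1, -0.7]
opening: 0.0505
```

Emit:
send_rows --pt "0.022 0.016 0.005 0 0 -0.093 0.45" --pt "0.02 0.018 0.005 0 0 -0.093 0.45" --pt "0.019 0.02 0.005 0 0 -0.093 0.45" --pt "0.017 0.022 0.005 0 0 -0.093 0.45" --pt "0.014 0.023 0.005 0 0 -0.093 0.45"

```text
time: 1.55
tool_pos: [0.5111, -0.2427, 0.1514]
tool_rot: [-3.142, -0.0, 1.761]
contact_force: [0.2, -0.8, 0.1]
opening: 0.0504
```

Emit:
send_rows --pt "0 0 0 0 0 0 0.45" --pt "0 0 0 0 0 0 0.45"

```text
time: 1.72
tool_pos: [0.5105, -0.2428, 0.1511]
tool_rot: [-3.141, -0.001, 1.757]
contact_force: [0.5, -1.0, 0.7]
opening: 0.0509
```

```bash
python3 - <<'E'
from h import *
st(); plan([.5094,-.2421,.1],1.756,2,.45); plan([.5094,-.2421,.0545],1.756,5,.45)
E
```

```text
t 1.72 pos [ 0.5105 -0.2428  0.1511] rot [-3.1407e+00 -5.0000e-04  1.7574e+00] F [ 0.52 -1.    0.72] M [-0.001 -0.097 -0.011] op 0.0509
[[0.0004, -0.0005, 0.0256, -0.0005, -0.0003, 0.0007, 0.45], [0.0004, -0.0005, 0.0256, -0.0005, -0.0003, 0.0007, 0.45]]
[[0.0002, -0.0002, 0.0193, -0.0002, -0.0001, 0.0003, 0.45], [0.0002, -0.0002, 0.0193, -0.0002, -0.0001, 0.0003, 0.45], [0.0002, -0.0002, 0.0193, -0.0002, -0.0001, 0.0003, 0.45], [0.0002, -0.0002, 0.0193, -0.0002, -0.0001, 0.0003, 0.45], [0.0002, -0.0002, 0.0193, -0.0002, -0.0001, 0.0003, 0.45]]
```

Emit:
send_rows --pt "0.0004 -0.0006 0.02 0 0 0 0.45" --pt "0.0003 -0.0005 0.02 0 0 0 0.45" --pt "0 0 0.02 0 0 0 0.45" --pt "0 0 0.02 0 0 0 0.45" --pt "0 0 0.0165 0 0 0 0.45"

```text
time: 2.13
tool_pos: [0.5077, -0.2442, 0.0543]
tool_rot: [-3.141, -0.0, 1.753]
contact_force: [-0.8, 0.2, -0.2]
opening: 0.0505
```

Emit:
send_rows --pt "0 0 0 0 0 0 0.45" --pt "0 0 0 0 0 0 0.45"

```text
time: 2.3
tool_pos: [0.508, -0.2439, 0.0551]
tool_rot: [-3.14, -0.001, 1.754]
contact_force: [0.2, 1.1, 0.9]
opening: 0.0505
```

```bash
python3 - <<'E'
from h import *
st(); a=cam('scene'); crop(a,'g1.png',170,140,290,240,6)
E
```

```text
t 2.3 pos [ 0.508  -0.2439  0.0551] rot [-3.1404e+00 -8.0000e-04  1.7537e+00] F [0.16 1.07 0.89] M [-0.128 -0.151 -0.04 ] op 0.0505
```

View pics/g1.png

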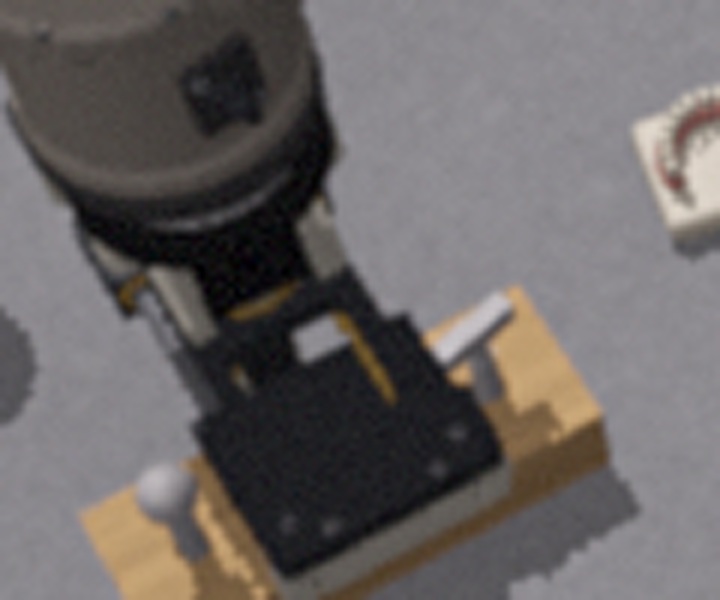

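The gripper body sits between the ball pin at (198,222) and the bar pin at (249,195), clear of both, with the target pin hidden below it. I'll centre and close.

Emit:
send_rows --pt "0.0013 0.0015 0 0 0 0 0.7" --pt "0 0 0 0 0 0 0.8" --pt "0 0 0 0 0 0 0.9" --pt "0 0 0 0 0 0 0.9" --pt "0 0 0 0 0 0 0.9" --newtons 12

```text
time: 2.77
tool_pos: [0.5103, -0.2418, 0.0556]
tool_rot: [3.141, 0.001, 1.756]
contact_force: [0.1, -0.3, -0.2]
opening: 0.0218
```

Emit:
send_rows --pt "0 0 0 0 0 0 0.9" --pt "0 0 0 0 0 0 0.9"

```text
time: 2.93
tool_pos: [0.5103, -0.2418, 0.0555]
tool_rot: [3.141, 0.0, 1.756]
contact_force: [0.5, 0.2, 1.9]
opening: 0.0177
```

```bash
python3 - <<'E'
from h import *
st()
E
```

```text
t 2.93 pos [ 0.5103 -0.2418  0.0555] rot [3.1413e+00 4.0000e-04 1.7559e+00] F [0.45 0.15 1.89] M [-0.008 -0.067  0.048] op 0.0177
```

Emit:
send_rows --pt "0 0 -0.01 0 0 0 0.9" --pt "0 0 -0.025 0 0 0 0.9" --pt "0 0 -0.03 0 0 0 0.9" --pt "0 0 -0.03 0 0 0 0.9" --pt "0 0 -0.025 0 0 0 0.9"

```text
time: 3.35
tool_pos: [0.5103, -0.2418, 0.1779]
tool_rot: [3.141, 0.001, 1.756]
contact_force: [0.8, 0.1, -0.9]
opening: 0.0174
```

Emit:
send_rows --pt "0 0 0 0 0 0 0.9" --pt "0 0 0 0 0 0 0.9"

```text
time: 3.52
tool_pos: [0.5108, -0.2421, 0.1772]
tool_rot: [3.139, 0.003, 1.756]
contact_force: [-0.4, 0.4, -0.8]
opening: 0.0177
```

```bash
python3 - <<'E'
from h import *
st(); a=cam('scene'); crop(a,'g2.png',190,120,310,220,6); b=cam('top'); crop(b,'g2t.png',340,170,440,270,6)
# pin relative to tcp
print(proj(a,[.5087,-.2382,.14]))
E
```

```text
t 3.52 pos [ 0.5108 -0.2421  0.1772] rot [3.1389e+00 2.6000e-03 1.7559e+00] F [-0.4   0.36 -0.79] M [-0.024 -0.068  0.046] op 0.0177
(np.float64(216.6393057265223), np.float64(190.30222069609925))
```

View pics/g2.png

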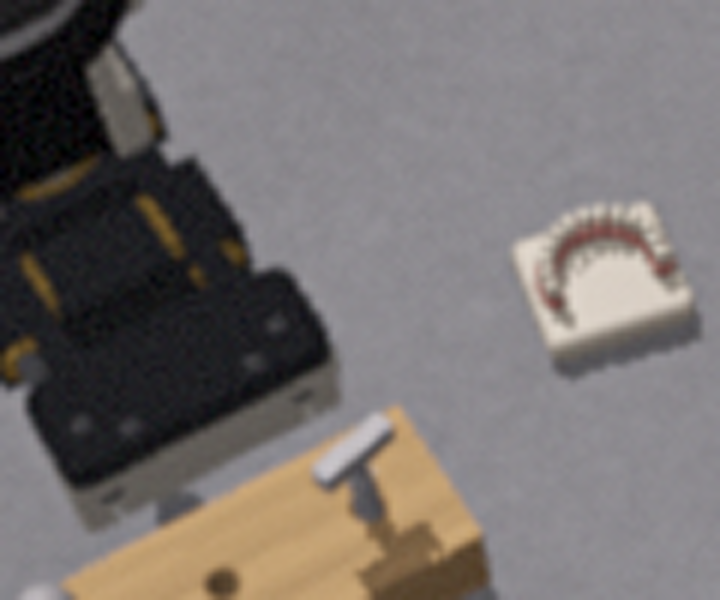

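The pin is out of the rack: its hole is empty at (227,216), the bar pin is undisturbed, and the grip opening is 18 mm as expected. Next is the carry to the stand.

```bash
python3 - <<'E'
from h import *
plan([.5639,.0661,.165],1.395,10,.9)
E
```

```text
[[0.0292, 0.011, 0.001, -0.0001, -0.0001, 0.0361, 0.9], [0.0296, 0.0099, 0.001, -0.0001, -0.0001, 0.0361, 0.9], [0.0299, 0.0089, 0.001, -0.0001, -0.0001, 0.0361, 0.9], [0.0302, 0.0078, 0.001, -0.0001, -0.0001, 0.0361, 0.9], [0.0305, 0.0067, 0.001, -0.0001, -0.0001, 0.0361, 0.9]]
[[0.0307, 0.0056, 0.001, -0.0001, -0.0001, 0.0361, 0.9], [0.0309, 0.0045, 0.001, -0.0001, -0.0001, 0.0361, 0.9], [0.031, 0.0033, 0.001, -0.0001, -0.0001, 0.0361, 0.9], [0.0311, 0.0022, 0.001, -0.0001, -0.0001, 0.0361, 0.9], [0.0312, 0.0011, 0.001, -0.0001, -0.0001, 0.0361, 0.9]]
```

Emit:
send_rows --pt "0.029 0.011 0.001 0 0 0.036 0.9" --pt "0.03 0.01 0.001 0 0 0.036 0.9" --pt "0.03 0.009 0.001 0 0 0.036 0.9" --pt "0.03 0.008 0.001 0 0 0.036 0.9" --pt "0.0305 0.007 0.001 0 0 0.036 0.9"

```text
time: 4.03
tool_pos: [0.5372, -0.0864, 0.1686]
tool_rot: [-3.138, -0.001, 1.574]
contact_force: [0.0, -0.7, -1.0]
opening: 0.0172
```

Emit:
send_rows --pt "0.0305 0.0055 0.001 0 0 0.036 0.9" --pt "0.031 0.0045 0.001 0 0 0.036 0.9" --pt "0.031 0.003 0.001 0 0 0.036 0.9" --pt "0.031 0.002 0.001 0 0 0.036 0.9" --pt "0.031 0.001 0.001 0 0 0.036 0.9"

```text
time: 4.45
tool_pos: [0.5635, 0.0669, 0.1635]
tool_rot: [-3.138, 0.001, 1.394]
contact_force: [1.3, -1.2, -1.3]
opening: 0.0176
```

Emit:
send_rows --pt "0 0 0 0 0 0 0.9" --pt "0 0 0 0 0 0 0.9"

```text
time: 4.62
tool_pos: [0.5635, 0.0667, 0.1635]
tool_rot: [-3.138, 0.001, 1.399]
contact_force: [-0.6, 0.6, -0.9]
opening: 0.0177
```

```bash
python3 - <<'E'
from h import *
st(); plan([.5639,.0661,.125],1.395,3,.9);a=cam('scene'); crop(a,'g3.png',330,110,450,210,6); b=cam('top'); crop(b,'g3t.png',190,160,290,260,6)
E
```

```text
t 4.62 pos [0.5635 0.0667 0.1635] rot [-3.1384e+00  8.0000e-04  1.3993e+00] F [-0.61  0.65 -0.91] M [ 0.004 -0.113 -0.006] op 0.0177
[[-0.0002, 0.0002, 0.0128, -0.0011, 0.0003, 0.0014, 0.9], [-0.0002, 0.0002, 0.0128, -0.0011, 0.0003, 0.0014, 0.9], [-0.0002, 0.0002, 0.0128, -0.0011, 0.0003, 0.0014, 0.9]]
```

View pics/g3.png

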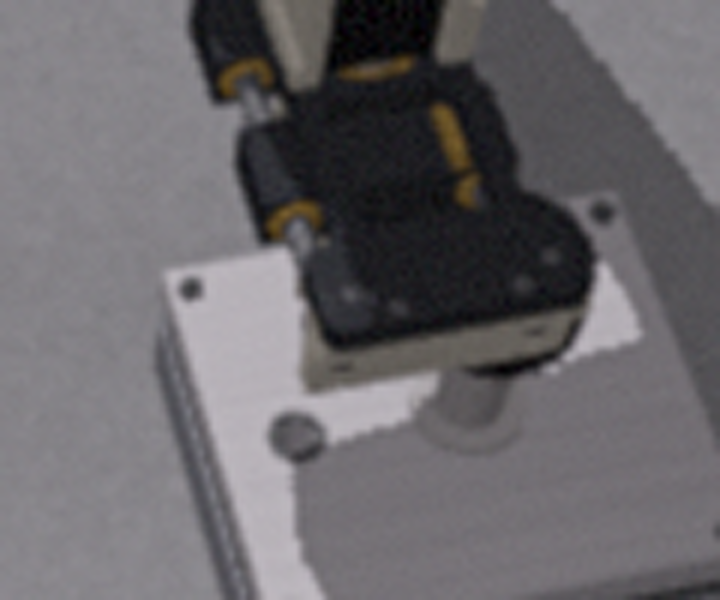

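The scene view now shows the gripper above the stand, with the guide hole at about (379,182) and the pin hidden by the body. I'll go down close and look again.

Emit:
send_rows --pt "-0.0004 0.0003 0.013 0 0 0.004 0.9" --pt "0 0 0.013 0 0 0 0.9" --pt "0 0 0.013 0 0 0 0.9" --pt "0 0 0.012 0 0 0 0.9" --pt "0 0 0 0 0 0 0.9"

```text
time: 5.13
tool_pos: [0.5628, 0.0632, 0.1116]
tool_rot: [-3.136, 0.001, 1.39]
contact_force: [0.1, -0.1, -0.2]
opening: 0.0178
```

Emit:
send_rows --pt "0 0 0 0 0 0 0.9" --pt "0 0 0 0 0 0 0.9"

```text
time: 5.3
tool_pos: [0.565, 0.064, 0.1148]
tool_rot: [3.141, 0.0, 1.391]
contact_force: [0.2, -0.0, 0.0]
opening: 0.0174
```

```bash
python3 - <<'E'
from h import *
st(); a=cam('scene'); crop(a,'g4.png',345,140,445,220,8); b=cam('top'); crop(b,'g4t.png',190,160,290,260,6)
for z in(.06,.066): print(proj(a,[.5643,.0698,z]))
E
```

```text
t 5.3 pos [0.565  0.064  0.1148] rot [3.1409 0.     1.3906] F [ 0.25 -0.04  0.  ] M [-0.017 -0.076  0.002] op 0.0174
(np.float64(379.0847025787111), np.float64(182.50370145119052))
(np.float64(379.38691317582845), np.float64(180.93718299773462))
```

View pics/g4.png

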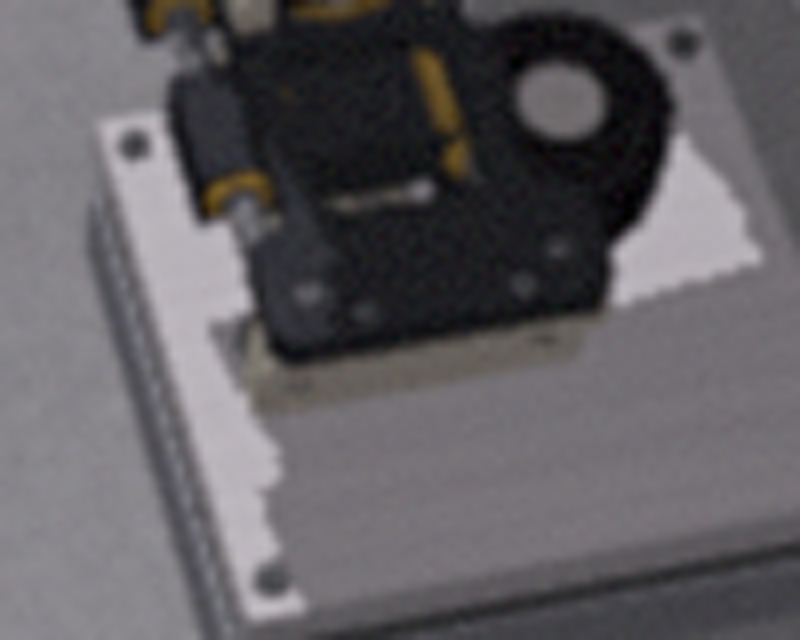

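View pics/g4t.png

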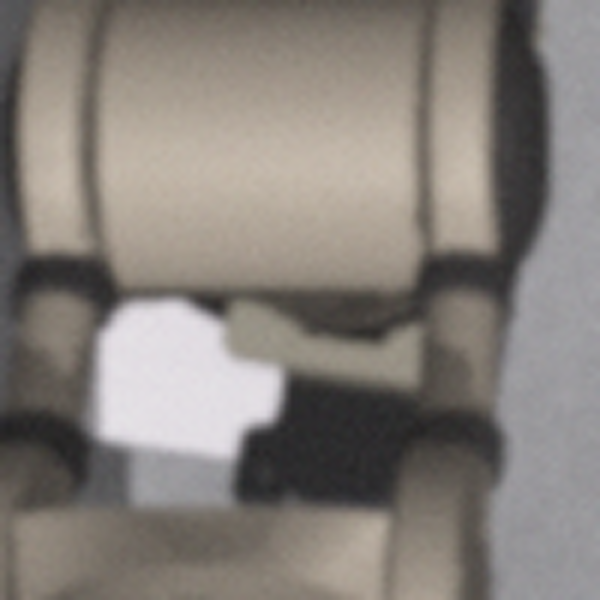

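The pin is hidden from both cameras here. The measured pose moved 2–3 mm after the descent, so I'll let the arm settle and read it again.

Emit:
send_rows --pt "0 0 0 0 0 0 0.9"

```text
time: 5.48
tool_pos: [0.565, 0.0647, 0.115]
tool_rot: [3.14, -0.0, 1.392]
contact_force: [-0.8, -0.1, -1.4]
opening: 0.0176
```

Emit:
send_rows --pt "0 0 0 0 0 0 0.9"

```text
time: 5.57
tool_pos: [0.5649, 0.0648, 0.1148]
tool_rot: [3.141, -0.0, 1.392]
contact_force: [-1.7, 0.3, -0.6]
opening: 0.0177
```

Emit:
send_rows --pt "0 0 0 0 0 0 0.9"

```text
time: 5.65
tool_pos: [0.5648, 0.0649, 0.1146]
tool_rot: [3.141, -0.0, 1.392]
contact_force: [1.4, -0.3, -0.7]
opening: 0.0174
```

Emit:
send_rows --pt "0.001 -0.001 0.002 0 0 0 0.9" --pt "0 0 0.001 0 0 0 0.9" --pt "0 0 0 0 0 0 0.9" --pt "0 0 0 0 0 0 0.9" --pt "0 0 0 0 0 0 0.9"

```text
time: 6.07
tool_pos: [0.5638, 0.0661, 0.1112]
tool_rot: [-3.142, 0.0, 1.392]
contact_force: [0.5, 0.1, -0.5]
opening: 0.0175
```

Emit:
send_rows --pt "0 0 0.002 0 0 0 0.9" --pt "0 0 0.001 0 0 0 0.9" --pt "0 0 0.001 0 0 0 0.9" --pt "0 0 0 0 0 0 0.9" --pt "0 0 0 0 0 0 0.9"

```text
time: 6.48
tool_pos: [0.5638, 0.066, 0.1071]
tool_rot: [-3.141, 0.0, 1.392]
contact_force: [-0.1, 0.4, 0.4]
opening: 0.0179
```

Emit:
send_rows --pt "0 0 0.001 0 0 0 0.9" --pt "0 0 0.001 0 0 0 0.9" --pt "0 0 0.001 0 0 0 0.9" --pt "0 0 0 0 0 0 0.9"

```text
time: 6.82
tool_pos: [0.5636, 0.066, 0.1039]
tool_rot: [-3.141, 0.0, 1.392]
contact_force: [-0.6, 0.3, -0.1]
opening: 0.0175
```

Emit:
send_rows --pt "0 0 0.001 0 0 0 0.9" --pt "0 0 0.001 0 0 0 0.9" --pt "0 0 0 0 0 0 0.9"

```text
time: 7.07
tool_pos: [0.5637, 0.0661, 0.102]
tool_rot: [-3.141, 0.0, 1.392]
contact_force: [-0.4, -0.2, -0.1]
opening: 0.0177
```

Emit:
send_rows --pt "0 0 0.001 0 0 0 0.9" --pt "0 0 0.001 0 0 0 0.9" --pt "0 0 0 0 0 0 0.9"

```text
time: 7.32
tool_pos: [0.5638, 0.066, 0.1]
tool_rot: [-3.141, 0.0, 1.392]
contact_force: [0.3, 0.1, -0.7]
opening: 0.0174
```

Emit:
send_rows --pt "0 0 0.001 0 0 0 0.9" --pt "0 0 0.001 0 0 0 0.9" --pt "0 0 0 0 0 0 0.9"

```text
time: 7.57
tool_pos: [0.5639, 0.0661, 0.0981]
tool_rot: [3.141, 0.0, 1.392]
contact_force: [0.3, 0.4, -0.8]
opening: 0.0175
```

Emit:
send_rows --pt "0 0 0.001 0 0 0 0.9" --pt "0 0 0.001 0 0 0 0.9" --pt "0 0 0.001 0 0 0 0.9" --pt "0 0 0 0 0 0 0.9"

```text
time: 7.9
tool_pos: [0.5639, 0.066, 0.0951]
tool_rot: [3.141, 0.0, 1.392]
contact_force: [1.1, -1.2, -1.3]
opening: 0.0175
```

Emit:
send_rows --pt "0 0 0.001 0 0 0 0.9" --pt "0 0 0.001 0 0 0 0.9" --pt "0 0 0.001 0 0 0 0.9" --pt "0 0 0 0 0 0 0.9"

```text
time: 8.23
tool_pos: [0.5638, 0.066, 0.092]
tool_rot: [3.141, 0.0, 1.392]
contact_force: [1.3, 0.3, -0.8]
opening: 0.0176
```

Emit:
send_rows --pt "0 0 0.001 0 0 0 0.9" --pt "0 0 0.001 0 0 0 0.9" --pt "0 0 0.001 0 0 0 0.9" --pt "0 0 0 0 0 0 0.9" --pt "0 0 0 0 0 0 0.9"

```text
time: 8.65
tool_pos: [0.5638, 0.066, 0.0891]
tool_rot: [3.142, 0.0, 1.392]
contact_force: [1.8, -0.2, -1.4]
opening: 0.0176
```

Emit:
send_rows --pt "0 0 0.0005 0 0 0 0.9" --pt "0 0 0.0005 0 0 0 0.9" --pt "0 0 0.0005 0 0 0 0.9" --pt "0 0 0 0 0 0 0.9" --newtons 4

```text
time: 8.98
tool_pos: [0.5637, 0.066, 0.0876]
tool_rot: [-3.142, 0.0, 1.392]
contact_force: [0.9, 0.6, 0.0]
opening: 0.0179
```

Emit:
send_rows --pt "0 0 0.0005 0 0 0 0.9" --pt "0 0 0.0005 0 0 0 0.9" --pt "0 0 0 0 0 0 0.9"

```text
time: 9.23
tool_pos: [0.5638, 0.066, 0.0866]
tool_rot: [-3.142, 0.0, 1.392]
contact_force: [1.7, -0.1, -0.8]
opening: 0.0175
```

Emit:
send_rows --pt "0 0 0.0005 0 0 0 0.9" --pt "0 0 0 0 0 0 0.9" --pt "0 0 0 0 0 0 0.9"

```text
time: 9.48
tool_pos: [0.5639, 0.0661, 0.0865]
tool_rot: [3.141, 0.0, 1.392]
contact_force: [1.0, 0.0, 2.5]
opening: 0.0179
```

There is contact at the expected height: the TCP stopped at 0.0865 with Fz about +2.5 N. I'll release gently and rise.

Emit:
send_rows --pt "0 0 0 0 0 0 0.75" --pt "0 0 0 0 0 0 0.65" --pt "0 0 0 0 0 0 0.55" --pt "0 0 0 0 0 0 0.5" --pt "0 0 0 0 0 0 0.5"

```text
time: 9.9
tool_pos: [0.5636, 0.066, 0.086]
tool_rot: [-3.141, 0.0, 1.392]
contact_force: [0.7, -0.0, -0.7]
opening: 0.0434
```

Emit:
send_rows --pt "0 0 -0.01 0 0 0 0.5" --pt "0 0 -0.03 0 0 0 0.4" --pt "0 0 -0.035 0 0 0 0.2" --pt "0 0 -0.025 0 0 0 0" --pt "0 0 0 0 0 0 0"

```text
time: 10.32
tool_pos: [0.5667, 0.0661, 0.1929]
tool_rot: [3.131, -0.002, 1.392]
contact_force: [0.8, 0.3, 0.8]
opening: 0.068
```

```bash
python3 - <<'E'
from h import *
st(); a=cam('scene'); crop(a,'r1.png',345,130,465,230,6)
plan([.5747,.1290,.185],1.395,3,0)
E
```

```text
t 10.32 pos [0.5667 0.0661 0.1929] rot [ 3.1307e+00 -1.7000e-03  1.3919e+00] F [0.82 0.27 0.84] M [ 0.008 -0.098 -0.028] op 0.068
[[0.0212, -0.0007, 0.0017, 0.0024, -0.0003, -0.001, 0], [0.0212, -0.0007, 0.0017, 0.0024, -0.0003, -0.001, 0], [0.0212, -0.0007, 0.0017, 0.0024, -0.0003, -0.001, 0]]
```

View pics/r1.png

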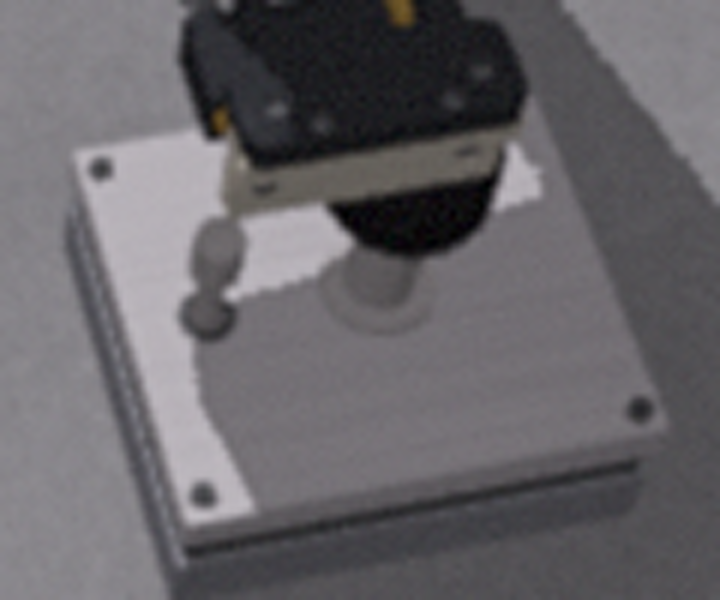

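The pin stands in the guide, its head at scene (381,172) and the hole at (380,182). Now I'll move over the knob, with yaw 2.1 so the camera can see the pin while I turn.

```bash
python3 - <<'E'
from h import *
plan([.5747,.1290,.19],2.1,7,0)
E
```

```text
[[0.0091, -0.0003, 0.0, 0.001, 0.0002, -0.1012, 0], [0.0091, 0.0006, 0.0, 0.001, 0.0002, -0.1012, 0], [0.009, 0.0015, 0.0, 0.001, 0.0002, -0.1012, 0], [0.0088, 0.0024, 0.0, 0.001, 0.0002, -0.1012, 0], [0.0085, 0.0033, 0.0, 0.001, 0.0002, -0.1012, 0]]
[[0.0081, 0.0041, 0.0, 0.001, 0.0002, -0.1012, 0], [0.0076, 0.0049, 0.0, 0.001, 0.0002, -0.1012, 0]]
```

Emit:
send_rows --pt "0.009 0 0 0 0 -0.101 0" --pt "0.009 0.0006 0 0 0 -0.101 0" --pt "0.009 0.0015 0 0 0 -0.101 0" --pt "0.009 0.0024 0 0 0 -0.101 0" --pt "0.0085 0.0033 0 0 0 -0.101 0"

```text
time: 10.78
tool_pos: [0.5699, 0.1115, 0.1851]
tool_rot: [-3.139, -0.001, 1.902]
contact_force: [0.5, -1.0, 0.1]
opening: 0.0916
```

Emit:
send_rows --pt "0.008 0.004 0 0 0 -0.101 0" --pt "0.0075 0.005 0 0 0 -0.101 0" --pt "0 0 0 0 0 0 0" --pt "0 0 0 0 0 0 0" --pt "0 0 0 0 0 0 0"

```text
time: 11.2
tool_pos: [0.5729, 0.1284, 0.1856]
tool_rot: [-3.14, -0.0, 2.096]
contact_force: [-0.4, 0.4, -0.6]
opening: 0.0919
```

```bash
python3 - <<'E'
from h import *
st(); plan([.5747,.1290,.118],2.1,4,0)
E
```

```text
t 11.2 pos [0.5729 0.1284 0.1856] rot [-3.1404e+00 -2.0000e-04  2.0959e+00] F [-0.43  0.41 -0.58] M [-0.009 -0.141  0.002] op 0.0919
[[-0.0001, 0.0005, 0.0169, -0.0003, -0.0001, -0.001, 0], [-0.0001, 0.0005, 0.0169, -0.0003, -0.0001, -0.001, 0], [-0.0001, 0.0005, 0.0169, -0.0003, -0.0001, -0.001, 0], [-0.0001, 0.0005, 0.0169, -0.0003, -0.0001, -0.001, 0]]
```

Emit:
send_rows --pt "-0.0002 0.0018 0.017 0 0 0 0" --pt "0 0 0.017 0 0 0 0" --pt "0 0 0.017 0 0 0 0" --pt "0 0 0.0165 0 0 0 0" --pt "0 0 0 0 0 0 0"

```text
time: 11.62
tool_pos: [0.5727, 0.1287, 0.1153]
tool_rot: [-3.136, -0.002, 2.096]
contact_force: [-1.0, -0.1, -0.5]
opening: 0.0917
```

Emit:
send_rows --pt "0 0 0 0 0 0 0" --pt "0 0 0 0 0 0 0" --pt "0 0 0 0 0 0 0"

```text
time: 11.87
tool_pos: [0.5757, 0.1295, 0.12]
tool_rot: [3.14, 0.001, 2.098]
contact_force: [-0.3, -0.1, -0.8]
opening: 0.0919
```

```bash
python3 - <<'E'
from h import *
st(); plan([.5747,.1290,.118],2.1,1,0)
a=cam('scene'); crop(a,'k1.png',345,110,465,210,6)
E
```

```text
t 11.87 pos [0.5757 0.1295 0.12  ] rot [3.1396e+00 1.1000e-03 2.0980e+00] F [-0.28 -0.06 -0.76] M [ 0.012 -0.143  0.018] op 0.0919
[[0.0001, -0.0011, 0.002, 0.002, 0.0011, -0.002, 0]]
```

View pics/k1.png

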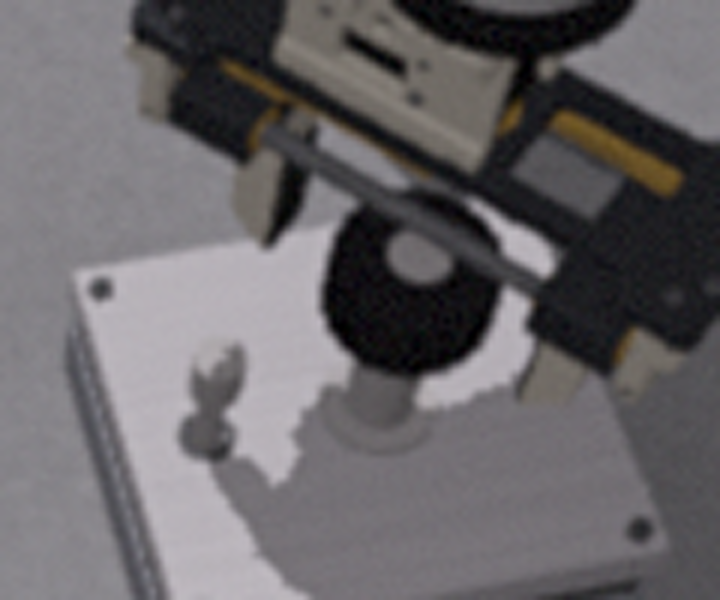

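The pin is visible at scene (381,171), its head well clear of the fingers, which straddle the knob. Closing on the knob now.

Emit:
send_rows --pt "0 -0.0005 0.001 0 0 0 0.2" --pt "0 0 0 0 0 0 0.35" --pt "0 0 0 0 0 0 0.45" --pt "0 0 0 0 0 0 0.5" --pt "0 0 0 0 0 0 0.5" --newtons 10

```text
time: 12.33
tool_pos: [0.5745, 0.1294, 0.1178]
tool_rot: [3.142, 0.0, 2.099]
contact_force: [0.2, 0.3, 0.0]
opening: 0.0632
```

Emit:
send_rows --pt "0 0 0 0 0 0 0.5" --pt "0 0 0 0 0 0 0.5"

```text
time: 12.5
tool_pos: [0.5756, 0.13, 0.1178]
tool_rot: [3.139, 0.0, 2.099]
contact_force: [5.4, 3.4, -3.5]
opening: 0.0545
```

```bash
python3 - <<'E'
from h import *
st()
E
```

```text
t 12.5 pos [0.5756 0.13   0.1178] rot [3.1387e+00 4.0000e-04 2.0987e+00] F [ 5.35  3.41 -3.54] M [ 0.489 -0.727 -0.031] op 0.0545
```

Emit:
send_rows --pt "0 0.001 0 0 0 0 0.5" --pt "0 0 0 0 0 0 0.5" --pt "0 0 0 0 0 0 0.5"

```text
time: 12.75
tool_pos: [0.5756, 0.13, 0.1178]
tool_rot: [3.141, 0.0, 2.099]
contact_force: [1.2, 0.3, -0.8]
opening: 0.0547
```

Emit:
send_rows --pt "0 0 0 0 0 0.02 0.5" --pt "0 0 0 0 0 0.02 0.5" --pt "0 0 0 0 0 0.02 0.5" --pt "0 0 0 0 0 0.02 0.5" --pt "0 0 0 0 0 0.02 0.5"

```text
time: 13.17
tool_pos: [0.5757, 0.13, 0.1178]
tool_rot: [3.141, 0.0, 1.997]
contact_force: [4.1, 2.1, -1.6]
opening: 0.055
```

```bash
python3 - <<'E'
from h import *
st()
E
```

```text
t 13.17 pos [0.5757 0.13   0.1178] rot [3.1407e+00 2.0000e-04 1.9968e+00] F [ 4.08  2.09 -1.62] M [ 0.522 -0.819  0.064] op 0.055
```

Mz = 0.064 Nm matches the knob's stiffness, so it is turning and not slipping.

Emit:
send_rows --pt "0 0 0 0 0 0.02 0.5" --pt "0 0 0 0 0 0.02 0.5" --pt "0 0 0 0 0 0.02 0.5" --pt "0 0 0 0 0 0.02 0.5" --pt "0 0 0 0 0 0.02 0.5"

```text
time: 13.58
tool_pos: [0.5758, 0.13, 0.1178]
tool_rot: [3.14, 0.0, 1.897]
contact_force: [4.2, 3.7, -1.7]
opening: 0.0544
```

Emit:
send_rows --pt "0 0 0 0 0 0.02 0.5" --pt "0 0 0 0 0 0.02 0.5" --pt "0 0 0 0 0 0.02 0.5" --pt "0 0 0 0 0 0.02 0.5" --pt "0 0 0 0 0 0.02 0.5"

```text
time: 14.0
tool_pos: [0.5759, 0.1301, 0.1178]
tool_rot: [3.14, -0.0, 1.797]
contact_force: [4.9, 3.1, -2.4]
opening: 0.0546
```

```bash
cat > look.py <<'E'
from h import *
import sys
st(); a=cam('scene'); P=cloud(a)
# pin head height: cloud points near guide axis, not gripper
m=(np.hypot(P[...,0]-.5643,P[...,1]-.0698)<.008)&(P[...,2]>.062)&(P[...,2]<.13)
print('head z', np.round(np.percentile(P[m][:,2],[50,90,98]),4) if m.sum() else None, m.sum())
crop(a,sys.argv[1],345,110,465,210,5)
E
python3 look.py k2.png
```

```text
t 14.0 pos [0.5759 0.1301 0.1178] rot [ 3.1403 -0.      1.7968] F [ 4.92  3.12 -2.42] M [ 0.467 -0.989  0.137] op 0.0546
head z [0.1066 0.1098 0.1124] 40
```

View pics/k2.png

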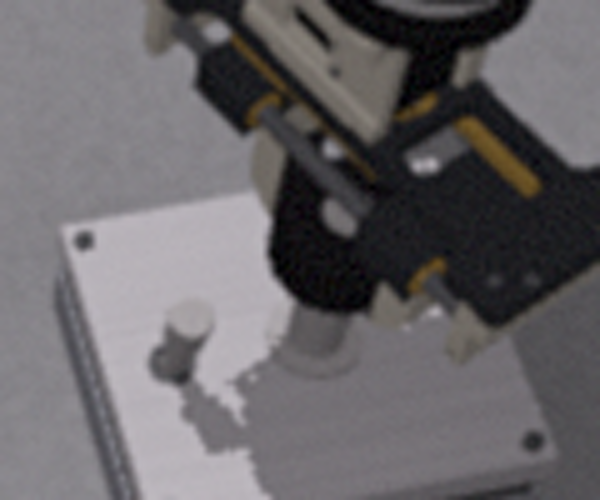

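The pin still stands at scene (382,175) with its head top at about 0.107, after 0.30 rad of turning. I'll go slower from here and look after each step.

Emit:
send_rows --pt "0 0.0005 0 0 0 0.01 0.5" --pt "0 0 0 0 0 0.01 0.5" --pt "0 0 0 0 0 0.01 0.5" --pt "0 0 0 0 0 0.01 0.5"

```text
time: 14.38
tool_pos: [0.5759, 0.1301, 0.1178]
tool_rot: [3.141, -0.0, 1.758]
contact_force: [3.8, 3.6, -0.9]
opening: 0.0549
```

```bash
python3 look.py k3.png
```

```text
t 14.38 pos [0.5759 0.1301 0.1178] rot [ 3.1413e+00 -1.0000e-04  1.7576e+00] F [ 3.76  3.65 -0.87] M [ 0.567 -0.827  0.068] op 0.0549
head z [0.1052 0.1092 0.1101] 38
```

Emit:
send_rows --pt "0 0 0 0 0 0.01 0.5" --pt "0 0 0 0 0 0.01 0.5" --pt "0 0 0 0 0 0.01 0.5" --pt "0 0 0 0 0 0.01 0.5"

```text
time: 14.77
tool_pos: [0.576, 0.1301, 0.1178]
tool_rot: [3.141, -0.0, 1.718]
contact_force: [4.3, 3.2, -0.8]
opening: 0.0546
```

```bash
python3 look.py k4.png
```

```text
t 14.77 pos [0.576  0.1301 0.1178] rot [ 3.1412e+00 -1.0000e-04  1.7178e+00] F [ 4.28  3.23 -0.8 ] M [ 0.581 -0.927  0.129] op 0.0546
head z [0.1069 0.1099 0.1109] 38
```

Emit:
send_rows --pt "0 0 0 0 0 0.01 0.5" --pt "0 0 0 0 0 0.01 0.5" --pt "0 0 0 0 0 0.01 0.5" --pt "0 0 0 0 0 0.01 0.5" --newtons 14

```text
time: 15.15
tool_pos: [0.576, 0.1301, 0.1177]
tool_rot: [3.141, -0.0, 1.678]
contact_force: [3.7, 3.5, -1.8]
opening: 0.0549
```

```bash
python3 look.py k5.png
```

```text
t 15.15 pos [0.576  0.1301 0.1177] rot [ 3.1412e+00 -1.0000e-04  1.6778e+00] F [ 3.75  3.52 -1.84] M [ 0.642 -0.939  0.085] op 0.0549
head z [0.1072 0.1098 0.1109] 38
```

Emit:
send_rows --pt "0 0 0 0 0 0.01 0.5" --pt "0 0 0 0 0 0.01 0.5" --pt "0 0 0 0 0 0.01 0.5" --pt "0 0 0 0 0 0.01 0.5"

```text
time: 15.53
tool_pos: [0.576, 0.1301, 0.1178]
tool_rot: [3.141, -0.0, 1.638]
contact_force: [3.5, 3.2, -1.1]
opening: 0.0549
```

```bash
python3 look.py k6.png
```

```text
t 15.53 pos [0.576  0.1301 0.1178] rot [ 3.1410e+00 -1.0000e-04  1.6378e+00] F [ 3.46  3.25 -1.1 ] M [ 0.59  -0.983  0.103] op 0.0549
head z [0.1066 0.1095 0.111 ] 36
```

Emit:
send_rows --pt "0 0 0 0 0 0.01 0.5" --pt "0 0 0 0 0 0.01 0.5" --pt "0 0 0 0 0 0.01 0.5" --pt "0 0 0 0 0 0.01 0.5"

```text
time: 15.92
tool_pos: [0.5761, 0.1301, 0.1178]
tool_rot: [3.141, -0.0, 1.598]
contact_force: [4.1, 3.4, -1.2]
opening: 0.0546
```

```bash
python3 look.py k7.png
```

```text
t 15.92 pos [0.5761 0.1301 0.1178] rot [ 3.1409e+00 -1.0000e-04  1.5977e+00] F [ 4.12  3.41 -1.23] M [ 0.598 -0.975  0.03 ] op 0.0546
head z [0.1076 0.1098 0.1114] 39
```

Emit:
send_rows --pt "0 0 0 0 0 0.01 0.5" --pt "0 0 0 0 0 0.01 0.5" --pt "0 0 0 0 0 0.01 0.5" --pt "0 0 0 0 0 0.01 0.5"

```text
time: 16.3
tool_pos: [0.5761, 0.1301, 0.1178]
tool_rot: [3.141, -0.0, 1.558]
contact_force: [4.6, 3.3, -1.5]
opening: 0.055
```

```bash
python3 look.py k8.png
```

```text
t 16.3 pos [0.5761 0.1301 0.1178] rot [ 3.1408e+00 -2.0000e-04  1.5578e+00] F [ 4.59  3.35 -1.5 ] M [ 0.639 -1.013  0.073] op 0.055
head z [0.106  0.1105 0.1117] 37
```

Emit:
send_rows --pt "0 0 0 0 0 0.01 0.5" --pt "0 0 0 0 0 0.01 0.5" --pt "0 0 0 0 0 0.01 0.5" --pt "0 0 0 0 0 0.01 0.5"

```text
time: 16.68
tool_pos: [0.5761, 0.1301, 0.1178]
tool_rot: [3.141, -0.0, 1.518]
contact_force: [4.7, 3.8, -2.3]
opening: 0.0546
```

```bash
python3 look.py k9.png
```

```text
t 16.68 pos [0.5761 0.1301 0.1178] rot [ 3.1408e+00 -2.0000e-04  1.5177e+00] F [ 4.73  3.84 -2.29] M [ 0.554 -0.921  0.079] op 0.0546
head z [0.1059 0.1093 0.1104] 41
```

Emit:
send_rows --pt "0 0 0 0 0 0.01 0.5" --pt "0 0 0 0 0 0.01 0.5" --pt "0 0 0 0 0 0.01 0.5" --pt "0 0 0 0 0 0.01 0.5"

```text
time: 17.07
tool_pos: [0.5762, 0.1301, 0.1177]
tool_rot: [3.141, -0.0, 1.478]
contact_force: [4.0, 3.3, -1.5]
opening: 0.0548
```

```bash
python3 look.py k10.png
```

```text
t 17.07 pos [0.5762 0.1301 0.1177] rot [ 3.1407e+00 -2.0000e-04  1.4777e+00] F [ 3.97  3.33 -1.46] M [ 0.6   -0.937  0.113] op 0.0548
head z [0.107  0.1097 0.1111] 38
```

Emit:
send_rows --pt "0 0 0 0 0 0.01 0.5" --pt "0 0 0 0 0 0.01 0.5" --pt "0 0 0 0 0 0.01 0.5" --pt "0 0 0 0 0 0.01 0.5"

```text
time: 17.45
tool_pos: [0.5762, 0.1301, 0.1178]
tool_rot: [3.141, -0.0, 1.438]
contact_force: [4.1, 3.4, -1.5]
opening: 0.0548
```

```bash
python3 look.py k11.png
```

```text
t 17.45 pos [0.5762 0.1301 0.1178] rot [ 3.1407e+00 -2.0000e-04  1.4378e+00] F [ 4.07  3.45 -1.46] M [ 0.636 -1.048  0.14 ] op 0.0548
head z [0.1069 0.1102 0.1105] 36
```

View pics/k11.png

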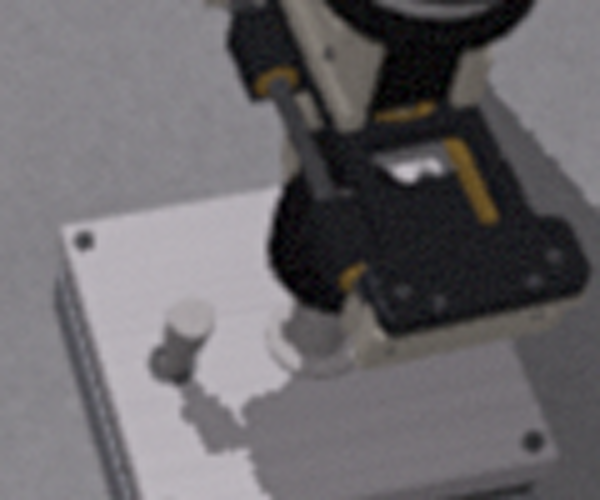

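The pin still stands at scene (382,175) after 0.66 rad. Carrying on.

Emit:
send_rows --pt "0 0 0 0 0 0.01 0.5" --pt "0 0 0 0 0 0.01 0.5" --pt "0 0 0 0 0 0.01 0.5" --pt "0 0 0 0 0 0.01 0.5"

```text
time: 17.83
tool_pos: [0.5763, 0.1301, 0.1178]
tool_rot: [3.141, -0.0, 1.398]
contact_force: [4.4, 4.0, -2.6]
opening: 0.0546
```

```bash
python3 look.py k12.png
```

```text
t 17.83 pos [0.5763 0.1301 0.1178] rot [ 3.1406e+00 -3.0000e-04  1.3978e+00] F [ 4.39  4.05 -2.58] M [ 0.513 -1.006  0.116] op 0.0546
head z [0.1076 0.1099 0.1108] 38
```

Emit:
send_rows --pt "0 0 0 0 0 0.01 0.5" --pt "0 0 0 0 0 0.01 0.5" --pt "0 0 0 0 0 0.01 0.5" --pt "0 0 0 0 0 0.01 0.5"

```text
time: 18.22
tool_pos: [0.5763, 0.1301, 0.1178]
tool_rot: [3.141, -0.0, 1.358]
contact_force: [4.7, 3.7, -1.7]
opening: 0.0548
```

```bash
python3 look.py k13.png
```

```text
t 18.22 pos [0.5763 0.1301 0.1178] rot [ 3.1405e+00 -4.0000e-04  1.3577e+00] F [ 4.69  3.7  -1.67] M [ 0.607 -1.002  0.155] op 0.0548
head z [0.1067 0.1094 0.1111] 42
```

Emit:
send_rows --pt "0 0 0 0 0 0.01 0.5" --pt "0 0 0 0 0 0.01 0.5" --pt "0 0 0 0 0 0.01 0.5" --pt "0 0 0 0 0 0.01 0.5"

```text
time: 18.6
tool_pos: [0.5764, 0.13, 0.1178]
tool_rot: [3.14, -0.0, 1.318]
contact_force: [5.3, 3.5, -2.1]
opening: 0.0549
```

```bash
python3 look.py k14.png
```

```text
t 18.6 pos [0.5764 0.13   0.1178] rot [ 3.1404e+00 -4.0000e-04  1.3177e+00] F [ 5.3   3.54 -2.11] M [ 0.546 -1.001  0.119] op 0.0549
head z [0.1063 0.1098 0.1106] 39
```

Emit:
send_rows --pt "0 0 0 0 0 0.01 0.5" --pt "0 0 0 0 0 0.01 0.5" --pt "0 0 0 0 0 0.01 0.5" --pt "0 0 0 0 0 0.01 0.5"

```text
time: 18.98
tool_pos: [0.5764, 0.1301, 0.1178]
tool_rot: [3.14, -0.0, 1.278]
contact_force: [5.6, 3.8, -2.1]
opening: 0.0548
```

```bash
python3 look.py k15.png
```

```text
t 18.98 pos [0.5764 0.1301 0.1178] rot [ 3.1404e+00 -5.0000e-04  1.2778e+00] F [ 5.63  3.76 -2.14] M [ 0.509 -0.993  0.068] op 0.0548
head z [0.1062 0.1093 0.11  ] 39
```

Emit:
send_rows --pt "0.0008 0.0006 0 0 0 0.01 0.5" --pt "0 0 0 0 0 0.01 0.5" --pt "0 0 0 0 0 0.01 0.5" --pt "0 0 0 0 0 0.01 0.5"

```text
time: 19.37
tool_pos: [0.5764, 0.1301, 0.1177]
tool_rot: [-3.141, 0.001, 1.238]
contact_force: [1.3, -0.4, 0.1]
opening: 0.0543
```

```bash
python3 look.py k16.png
```

```text
t 19.37 pos [0.5764 0.1301 0.1177] rot [-3.1415e+00  9.0000e-04  1.2377e+00] F [ 1.33 -0.36  0.05] M [-0.264 -0.552  0.057] op 0.0543
head z [0.1072 0.1097 0.1106] 40
```

Emit:
send_rows --pt "0 0 0 0 0 0.01 0.5" --pt "0 0 0 0 0 0.01 0.5" --pt "0 0 0 0 0 0.01 0.5" --pt "0 0 0 0 0 0.01 0.5"

```text
time: 19.75
tool_pos: [0.5765, 0.1301, 0.1177]
tool_rot: [-3.142, 0.001, 1.198]
contact_force: [-0.5, -3.3, 1.9]
opening: 0.0547
```

```bash
python3 look.py k17.png
```

```text
t 19.75 pos [0.5765 0.1301 0.1177] rot [-3.1416e+00  9.0000e-04  1.1977e+00] F [-0.52 -3.25  1.87] M [-0.632 -0.377  0.086] op 0.0547
head z [0.107  0.1095 0.1112] 38
```

Emit:
send_rows --pt "0 0 0 0 0 0.01 0.5" --pt "0 0 0 0 0 0.01 0.5" --pt "0 0 0 0 0 0.01 0.5" --pt "0 0 0 0 0 0.01 0.5"

```text
time: 20.13
tool_pos: [0.5765, 0.1301, 0.1177]
tool_rot: [3.142, 0.001, 1.158]
contact_force: [0.3, -6.0, 2.9]
opening: 0.0548
```

```bash
python3 look.py k18.png
```

```text
t 20.13 pos [0.5765 0.1301 0.1177] rot [3.1416e+00 9.0000e-04 1.1577e+00] F [ 0.29 -5.98  2.88] M [-0.981 -0.207  0.143] op 0.0548
head z [0.107  0.1086 0.1097] 38
```

Emit:
send_rows --pt "-0.0005 0.0002 0 0 0 0.01 0.5" --pt "0 0 0 0 0 0.01 0.5" --pt "0 0 0 0 0 0.01 0.5" --pt "0 0 0 0 0 0.01 0.5"

```text
time: 20.52
tool_pos: [0.5766, 0.1301, 0.1177]
tool_rot: [3.142, 0.0, 1.118]
contact_force: [-1.5, -3.0, 2.6]
opening: 0.055
```

```bash
python3 look.py k19.png
```

```text
t 20.52 pos [0.5766 0.1301 0.1177] rot [3.1416e+00 1.0000e-04 1.1178e+00] F [-1.49 -2.97  2.58] M [-0.679 -0.224  0.098] op 0.055
head z [0.1065 0.1093 0.1101] 44
```

Emit:
send_rows --pt "0 0 0 0 0 0.01 0.5" --pt "0 0 0 0 0 0.01 0.5" --pt "0 0 0 0 0 0.01 0.5" --pt "0 0 0 0 0 0.01 0.5"

```text
time: 20.9
tool_pos: [0.5766, 0.1301, 0.1177]
tool_rot: [3.142, 0.0, 1.078]
contact_force: [-0.8, -2.8, 3.1]
opening: 0.0545
```

```bash
python3 look.py k20.png
```

```text
t 20.9 pos [0.5766 0.1301 0.1177] rot [3.1416 0.     1.0777] F [-0.83 -2.75  3.06] M [-0.682 -0.187  0.111] op 0.0545
head z [0.1068 0.1099 0.1109] 40
```

View pics/k20.png

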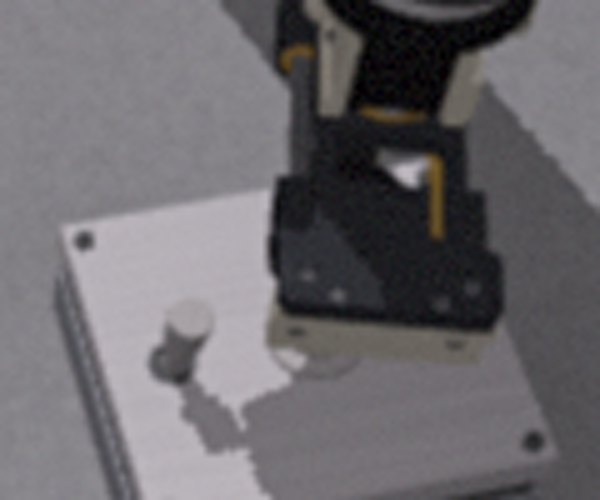

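The pin still stands at scene (382,175). 1.02 rad turned so far.

Emit:
send_rows --pt "0 0 0 0 0 0.01 0.5" --pt "0 0 0 0 0 0.01 0.5" --pt "0 0 0 0 0 0.01 0.5" --pt "0 0 0 0 0 0.01 0.5"

```text
time: 21.28
tool_pos: [0.5766, 0.13, 0.1177]
tool_rot: [3.142, 0.0, 1.038]
contact_force: [-0.4, -2.3, 3.0]
opening: 0.0546
```

```bash
python3 look.py k21.png
```

```text
t 21.28 pos [0.5766 0.13   0.1177] rot [3.1415 0.     1.0378] F [-0.45 -2.27  3.  ] M [-0.654 -0.188  0.098] op 0.0546
head z [0.1065 0.1103 0.1109] 37
```

Emit:
send_rows --pt "0 0 0 0 0 0.01 0.5" --pt "0 0 0 0 0 0.01 0.5" --pt "0 0 0 0 0 0.01 0.5" --pt "0 0 0 0 0 0.01 0.5"

```text
time: 21.67
tool_pos: [0.5767, 0.13, 0.1177]
tool_rot: [3.141, -0.0, 0.998]
contact_force: [-0.2, -3.4, 3.8]
opening: 0.0552
```

```bash
python3 look.py k22.png
```

```text
t 21.67 pos [0.5767 0.13   0.1177] rot [ 3.1413 -0.      0.9978] F [-0.25 -3.37  3.85] M [-0.638 -0.156  0.04 ] op 0.0552
head z [0.1066 0.1099 0.1107] 39
```

Emit:
send_rows --pt "0 0 0 0 0 0.01 0.5" --pt "0 0 0 0 0 0.01 0.5" --pt "0 0 0 0 0 0.01 0.5" --pt "0 0 0 0 0 0.01 0.5"

```text
time: 22.05
tool_pos: [0.5767, 0.13, 0.1177]
tool_rot: [3.141, -0.0, 0.958]
contact_force: [0.3, -3.2, 3.1]
opening: 0.0551
```

```bash
python3 look.py k23.png
```

```text
t 22.05 pos [0.5767 0.13   0.1177] rot [ 3.1413 -0.      0.9578] F [ 0.3  -3.16  3.13] M [-0.617 -0.222  0.027] op 0.0551
head z [0.1048 0.1093 0.1098] 42
```

Emit:
send_rows --pt "0 0 0 0 0 0.01 0.5" --pt "0 0 0 0 0 0.01 0.5" --pt "0 0 0 0 0 0.01 0.5" --pt "0 0 0 0 0 0.01 0.5"

```text
time: 22.43
tool_pos: [0.5767, 0.13, 0.1177]
tool_rot: [3.141, -0.0, 0.918]
contact_force: [0.5, -3.2, 4.6]
opening: 0.0551
```

```bash
python3 look.py k24.png
```

```text
t 22.43 pos [0.5767 0.13   0.1177] rot [ 3.1413 -0.      0.9178] F [ 0.46 -3.18  4.59] M [-0.711 -0.273  0.065] op 0.0551
head z [0.0913 0.0959 0.0968] 87
```

Emit:
send_rows --pt "0 0 0 0 0 0 0.5" --pt "0 0 0 0 0 0 0.5"

```text
time: 22.65
tool_pos: [0.5767, 0.13, 0.1177]
tool_rot: [3.141, -0.0, 0.919]
contact_force: [-0.3, -4.1, 4.2]
opening: 0.0548
```

```bash
python3 look.py k25.png
```

```text
t 22.65 pos [0.5767 0.13   0.1177] rot [ 3.1413e+00 -1.0000e-04  9.1860e-01] F [-0.28 -4.14  4.24] M [-0.674 -0.37  -0.047] op 0.0548
head z [0.0912 0.0959 0.0973] 93
```

View pics/k25.png

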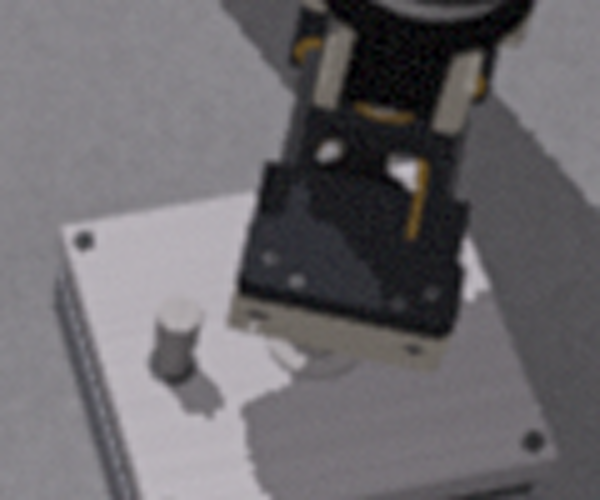

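The pin has dropped about 16 mm, its head now at scene (381,175) with the top at about 0.0915. Turning stops here at 1.18 rad. I'll release the knob and go over the pin with shut fingers, offset 7 mm away from the knob so the gripper body clears it.

Emit:
send_rows --pt "0 0 0 0 0 0 0.35" --pt "0 0 0 0 0 0 0.15" --pt "0 0 0 0 0 0 0" --pt "0 0 0 0 0 0 0" --pt "0 0 0 0 0 0 0"

```text
time: 23.12
tool_pos: [0.5763, 0.1303, 0.1174]
tool_rot: [-3.141, 0.0, 0.919]
contact_force: [-0.3, 0.7, -0.6]
opening: 0.0819
```

Emit:
send_rows --pt "0 0 -0.01 0 0 0 0" --pt "0 0 -0.03 0 0 0 0" --pt "0 0 -0.03 0 0 0 0" --pt "0 0 0 0 0 0 0.2" --pt "0 0 0 0 0 0 0.5"

```text
time: 23.53
tool_pos: [0.5777, 0.1302, 0.1903]
tool_rot: [3.138, -0.003, 0.919]
contact_force: [-0.6, 0.2, -1.2]
opening: 0.0828
```

```bash
python3 look.py p1.png; python3 - <<'E'
from h import *
plan([.5638,.0631,.185],1.395,6,1)
E
```

```text
t 23.53 pos [0.5777 0.1302 0.1903] rot [ 3.138  -0.0034  0.9189] F [-0.59  0.22 -1.25] M [-0.09  -0.073  0.036] op 0.0828
head z [0.0908 0.0951 0.0966] 88
[[-0.0102, 0.0051, 0.0006, 0.0002, -0.0001, -0.0794, 1], [-0.0105, 0.0042, 0.0006, 0.0002, -0.0001, -0.0794, 1], [-0.0109, 0.0034, 0.0006, 0.0002, -0.0001, -0.0794, 1], [-0.0111, 0.0025, 0.0006, 0.0002, -0.0001, -0.0794, 1], [-0.0113, 0.0016, 0.0006, 0.0002, -0.0001, -0.0794, 1]]
[[-0.0113, 0.0007, 0.0006, 0.0002, -0.0001, -0.0794, 1]]
```

View pics/p1.png

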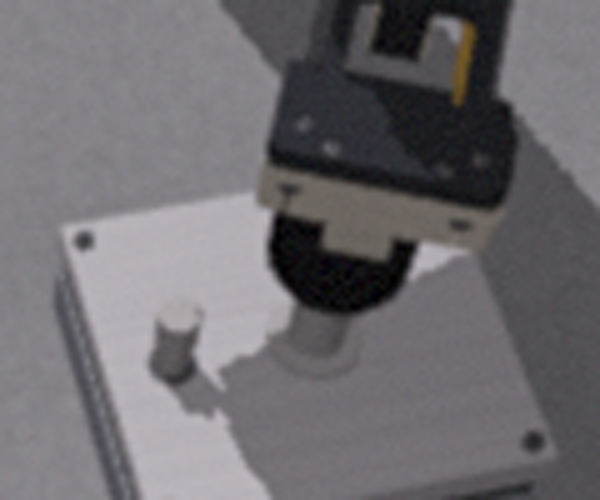

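The knob is free and the pin is upright and dropped, head at scene (381,173). Next, move over it with shut fingers.

Emit:
send_rows --pt "-0.01 0.005 0 0 0 -0.079 0.8" --pt "-0.0105 0.004 0 0 0 -0.079 1" --pt "-0.011 0.0035 0 0 0 -0.079 1" --pt "-0.011 0.0025 0 0 0 -0.079 1" --pt "-0.0115 0.0015 0 0 0 -0.079 1"

```text
time: 24.0
tool_pos: [0.5645, 0.0738, 0.1863]
tool_rot: [-3.139, 0.001, 1.318]
contact_force: [-0.5, 1.0, -0.3]
opening: 0.0457
```

Emit:
send_rows --pt "-0.0115 0.0005 0 0 0 -0.08 1" --pt "0 0 0 0 0 0 1" --pt "0 0 0 0 0 0 1" --pt "0 0 0 0 0 0 1" --pt "0 0 0 0 0 0 1"

```text
time: 24.42
tool_pos: [0.563, 0.0637, 0.1873]
tool_rot: [-3.141, -0.0, 1.393]
contact_force: [-0.7, 0.2, -0.2]
opening: 0.0125
```

```bash
python3 - <<'E'
from h import *
st()
a=cam('scene');print(ray(a,381,172.5,.0915))
plan([.5638,.0631,.108],1.395,5,1)
E
```

```text
t 24.42 pos [0.563  0.0637 0.1873] rot [-3.1410e+00 -1.0000e-04  1.3928e+00] F [-0.74  0.23 -0.21] M [-0.038 -0.1   -0.019] op 0.0125
[0.56117869 0.0719442  0.0915    ]
[[-0.0001, 0.0002, 0.0159, -0.0001, -0.0, -0.0003, 1], [-0.0001, 0.0002, 0.0159, -0.0001, -0.0, -0.0003, 1], [-0.0001, 0.0002, 0.0159, -0.0001, -0.0, -0.0003, 1], [-0.0001, 0.0002, 0.0159, -0.0001, -0.0, -0.0003, 1], [-0.0001, 0.0002, 0.0159, -0.0001, -0.0, -0.0003, 1]]
```

Emit:
send_rows --pt "0.0008 0 0.016 0 0 0 1" --pt "0 0 0.016 0 0 0 1" --pt "0 0 0.016 0 0 0 1" --pt "0 0 0.016 0 0 0 1" --pt "0 0 0.014 0 0 0 1"

```text
time: 24.88
tool_pos: [0.563, 0.0644, 0.1086]
tool_rot: [-3.141, 0.0, 1.394]
contact_force: [-0.3, -0.2, 0.0]
opening: 0.0004
```

Emit:
send_rows --pt "0 0 0 0 0 0 1" --pt "0 0 0 0 0 0 1" --pt "0 0 0 0 0 0 1" --pt "0 0 0 0 0 0 1" --pt "0 0 0 0 0 0 1"

```text
time: 25.3
tool_pos: [0.5638, 0.0639, 0.1107]
tool_rot: [3.14, -0.0, 1.394]
contact_force: [-0.4, -0.5, 0.4]
opening: 0.0003
```

```bash
python3 look.py p2.png; python3 -c "
from h import *
plan([.5632,.0643,.105],1.395,1,1)"
```

```text
t 25.3 pos [0.5638 0.0639 0.1107] rot [ 3.1397e+00 -2.0000e-04  1.3937e+00] F [-0.41 -0.51  0.4 ] M [-0.047 -0.134 -0.041] op 0.0003
head z None 0
[[0.0004, -0.0006, 0.0056, 0.0015, -0.0001, -0.0013, 1]]
```

View pics/p2.png

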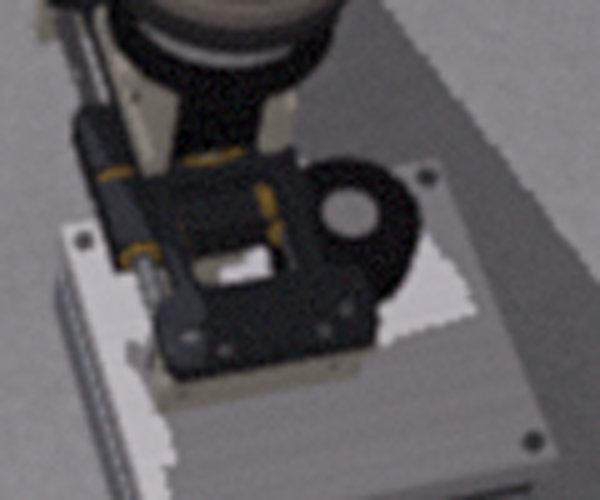

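The body covers the pin and lies beside the knob, with the knob cap at scene (415,152), not touching it. I'll go down stepwise and watch the force.

Emit:
send_rows --pt "0.0004 -0.0004 0.004 0 0 0 1" --pt "0 0 0.004 0 0 0 1" --pt "0 0 0.004 0 0 0 1" --pt "0 0 0 0 0 0 1" --pt "0 0 0 0 0 0 1"

```text
time: 25.77
tool_pos: [0.5626, 0.0643, 0.0972]
tool_rot: [-3.141, 0.0, 1.394]
contact_force: [-0.7, -0.3, -0.4]
opening: 0.0004
```

Emit:
send_rows --pt "0 0 0.001 0 0 0 1" --pt "0 0 0.001 0 0 0 1" --pt "0 0 0.001 0 0 0 1" --pt "0 0 0 0 0 0 1"

```text
time: 26.1
tool_pos: [0.5629, 0.0643, 0.0946]
tool_rot: [-3.141, 0.0, 1.394]
contact_force: [0.0, 0.4, 0.3]
opening: 0.0004
```

Emit:
send_rows --pt "0 0 0.0005 0 0 0 1" --pt "0 0 0.0005 0 0 0 1" --pt "0 0 0.0005 0 0 0 1" --pt "0 0 0 0 0 0 1"

```text
time: 26.43
tool_pos: [0.5633, 0.0642, 0.0934]
tool_rot: [3.141, 0.0, 1.394]
contact_force: [0.1, -0.5, 2.2]
opening: 0.0008
```

Emit:
send_rows --pt "0 0 0.0005 0 0 0 1" --pt "0 0 0.0005 0 0 0 1" --pt "0 0 0 0 0 0 1"

```text
time: 26.68
tool_pos: [0.5633, 0.0642, 0.0924]
tool_rot: [3.141, -0.0, 1.394]
contact_force: [0.8, -0.2, 2.5]
opening: 0.0005
```

Emit:
send_rows --pt "0 0 0.0003 0 0 0 1" --pt "0 0 0.0003 0 0 0 1" --pt "0 0 0 0 0 0 1"

```text
time: 26.93
tool_pos: [0.5634, 0.0642, 0.0919]
tool_rot: [3.14, -0.0, 1.394]
contact_force: [2.4, -1.2, 4.5]
opening: 0.0005
```

Emit:
send_rows --pt "0 0 0.0003 0 0 0 1" --pt "0 0 0.0003 0 0 0 1" --pt "0 0 0 0 0 0 1"

```text
time: 27.18
tool_pos: [0.5635, 0.0641, 0.0914]
tool_rot: [3.14, -0.0, 1.394]
contact_force: [2.3, -1.3, 4.4]
opening: 0.0008
```

Emit:
send_rows --pt "0 0 0.0003 0 0 0 1" --pt "0 0 0.0003 0 0 0 1" --pt "0 0 0 0 0 0 1"

```text
time: 27.43
tool_pos: [0.5637, 0.0642, 0.091]
tool_rot: [3.139, -0.0, 1.394]
contact_force: [3.2, -1.4, 6.0]
opening: 0.0001
```

Emit:
send_rows --pt "0 0 0.0003 0 0 0 1" --pt "0 0 0.0003 0 0 0 1" --pt "0 0 0 0 0 0 1"

```text
time: 27.68
tool_pos: [0.5639, 0.0641, 0.0906]
tool_rot: [3.139, -0.0, 1.394]
contact_force: [2.6, -0.4, 6.5]
opening: 0.0006
```

Emit:
send_rows --pt "0 0 0.0003 0 0 0 1" --pt "0 0 0.0003 0 0 0 1" --pt "0 0 0 0 0 0 1"

```text
time: 27.93
tool_pos: [0.5642, 0.0641, 0.0902]
tool_rot: [3.138, -0.0, 1.394]
contact_force: [3.3, -2.4, 6.7]
opening: 0.0004
```

```bash
python3 -c "
from h import *
st()"
```

```text
t 27.93 pos [0.5642 0.0641 0.0902] rot [ 3.1383e+00 -2.0000e-04  1.3938e+00] F [ 3.25 -2.42  6.69] M [-0.168 -0.586 -0.042] op 0.0004
```

Emit:
send_rows --pt "0 0 0.0003 0 0 0 1" --pt "0 0 0.0003 0 0 0 1" --pt "0 0 0 0 0 0 1"

```text
time: 28.18
tool_pos: [0.5644, 0.064, 0.0897]
tool_rot: [3.138, -0.0, 1.394]
contact_force: [3.0, -1.2, 7.8]
opening: 0.0011
```

Emit:
send_rows --pt "0 0 0.0003 0 0 0 1" --pt "0 0 0.0003 0 0 0 1" --pt "0 0 0 0 0 0 1"

```text
time: 28.43
tool_pos: [0.5644, 0.0641, 0.0894]
tool_rot: [3.138, -0.0, 1.394]
contact_force: [3.1, -0.7, 8.8]
opening: 0.0003
```

Emit:
send_rows --pt "0 0 0.0003 0 0 0 1" --pt "0 0 0.0003 0 0 0 1" --pt "0 0 0 0 0 0 1"

```text
time: 28.68
tool_pos: [0.5645, 0.064, 0.0888]
tool_rot: [3.137, -0.0, 1.394]
contact_force: [2.9, -1.4, 9.7]
opening: 0.0006
```

Emit:
send_rows --pt "0 0 0.0003 0 0 0 1" --pt "0 0 0.0003 0 0 0 1" --pt "0 0 0 0 0 0 1"

```text
time: 28.93
tool_pos: [0.5645, 0.0641, 0.0882]
tool_rot: [3.137, -0.0, 1.394]
contact_force: [2.0, -1.4, 8.4]
opening: 0.0
```

Emit:
send_rows --pt "0 0 0.0003 0 0 0 1" --pt "0 0 0.0003 0 0 0 1" --pt "0 0 0 0 0 0 1"

```text
time: 29.18
tool_pos: [0.5645, 0.064, 0.0878]
tool_rot: [3.137, -0.0, 1.394]
contact_force: [3.0, -1.1, 10.3]
opening: 0.0003
```

```bash
python3 -c "
from h import *
st()"
```

```text
t 29.18 pos [0.5645 0.064  0.0878] rot [ 3.1373e+00 -3.0000e-04  1.3937e+00] F [ 2.97 -1.1  10.25] M [-0.166 -0.48  -0.007] op 0.0003
```

Emit:
send_rows --pt "0 0 0.0003 0 0 0 1" --pt "0 0 0.0003 0 0 0 1" --pt "0 0 0 0 0 0 1"

```text
time: 29.43
tool_pos: [0.5645, 0.064, 0.087]
tool_rot: [3.137, -0.0, 1.394]
contact_force: [2.5, -1.5, 10.0]
opening: 0.0002
```

Emit:
send_rows --pt "0 0 0.0003 0 0 0 1" --pt "0 0 0.0003 0 0 0 1" --pt "0 0 0 0 0 0 1"

```text
time: 29.68
tool_pos: [0.5644, 0.064, 0.0863]
tool_rot: [3.138, -0.0, 1.394]
contact_force: [2.9, -2.0, 7.8]
opening: 0.0004
```

Past the peak of about 10 N, and the force is falling. Continuing.

Emit:
send_rows --pt "0 0 0.0005 0 0 0 1" --pt "0 0 0.0005 0 0 0 1" --pt "0 0 0 0 0 0 1"

```text
time: 29.93
tool_pos: [0.5644, 0.064, 0.0852]
tool_rot: [3.138, -0.0, 1.394]
contact_force: [3.1, -1.8, 6.7]
opening: 0.0003
```

Emit:
send_rows --pt "0 0 0.0005 0 0 0 1" --pt "0 0 0.0005 0 0 0 1" --pt "0 0 0 0 0 0 1"

```text
time: 30.18
tool_pos: [0.5644, 0.064, 0.0843]
tool_rot: [3.138, -0.0, 1.394]
contact_force: [2.4, -1.4, 8.6]
opening: 0.0005
```

Emit:
send_rows --pt "0 0 0.0005 0 0 0 1" --pt "0 0 0.0005 0 0 0 1" --pt "0 0 0 0 0 0 1"

```text
time: 30.43
tool_pos: [0.5643, 0.064, 0.083]
tool_rot: [3.138, -0.0, 1.394]
contact_force: [4.4, -1.1, 7.3]
opening: 0.0007
```

Emit:
send_rows --pt "0 0 0.0005 0 0 0 1" --pt "0 0 0.0005 0 0 0 1" --pt "0 0 0 0 0 0 1"

```text
time: 30.68
tool_pos: [0.5643, 0.064, 0.082]
tool_rot: [3.138, -0.0, 1.394]
contact_force: [3.1, -0.6, 6.9]
opening: 0.0003
```

Emit:
send_rows --pt "0 0 0.0004 0 0 0 1" --pt "0 0 0.0004 0 0 0 1" --pt "0 0 0 0 0 0 1"

```text
time: 30.93
tool_pos: [0.5643, 0.064, 0.0813]
tool_rot: [3.138, -0.0, 1.394]
contact_force: [3.6, -0.9, 7.3]
opening: 0.0001
```

Emit:
send_rows --pt "0 0 0.0003 0 0 0 1" --pt "0 0 0.0003 0 0 0 1" --pt "0 0 0 0 0 0 1"

```text
time: 31.18
tool_pos: [0.5644, 0.064, 0.0808]
tool_rot: [3.138, -0.0, 1.394]
contact_force: [3.8, -2.3, 8.8]
opening: 0.0007
```

Emit:
send_rows --pt "0 0 0.0003 0 0 0 1" --pt "0 0 0.0003 0 0 0 1" --pt "0 0 0 0 0 0 1"

```text
time: 31.43
tool_pos: [0.5643, 0.064, 0.0802]
tool_rot: [3.138, -0.0, 1.394]
contact_force: [2.9, -1.7, 8.4]
opening: 0.0004
```

Emit:
send_rows --pt "0 0 0.0003 0 0 0 1" --pt "0 0 0.0003 0 0 0 1" --pt "0 0 0 0 0 0 1"

```text
time: 31.68
tool_pos: [0.5644, 0.064, 0.0802]
tool_rot: [3.137, -0.0, 1.394]
contact_force: [2.5, -1.1, 12.5]
opening: 0.0005
```

The TCP stopped at 0.0802 while the force rose to 12.5 N, so the head is on the stand. I'll retract and look.

Emit:
send_rows --pt "0 0 -0.003 0 0 0 1" --pt "0 0 -0.01 0 0 0 1" --pt "0 0 -0.03 0 0 0 1" --pt "0 0 -0.035 0 0 0 1" --pt "0 0 -0.03 0 0 0 1"

```text
time: 32.1
tool_pos: [0.562, 0.0645, 0.1877]
tool_rot: [-3.139, 0.0, 1.394]
contact_force: [0.9, 0.2, -0.8]
opening: 0.0002
```

Emit:
send_rows --pt "-0.03 0 -0.01 0 0 0 1" --pt "-0.03 0 0 0 0 0 1" --pt "-0.03 0 0 0 0 0 1" --pt "-0.02 0 0 0 0 0 1" --pt "0 0 0 0 0 0 1"

```text
time: 32.52
tool_pos: [0.5423, -0.0471, 0.1963]
tool_rot: [-3.14, 0.001, 1.391]
contact_force: [0.4, 0.3, -0.1]
opening: 0.0004
```

```bash
python3 look.py f1.png; python3 - <<'E'
from h import *
a=cam('scene'); cv2.imwrite('pics/full.png',a['color'][:,:,::-1])
E
```

```text
t 32.52 pos [ 0.5423 -0.0471  0.1963] rot [-3.1397e+00  1.1000e-03  1.3905e+00] F [ 0.39  0.27 -0.05] M [-0.009 -0.106  0.016] op 0.0004
head z [0.0796 0.0817 0.0821] 58
```

View pics/f1.png

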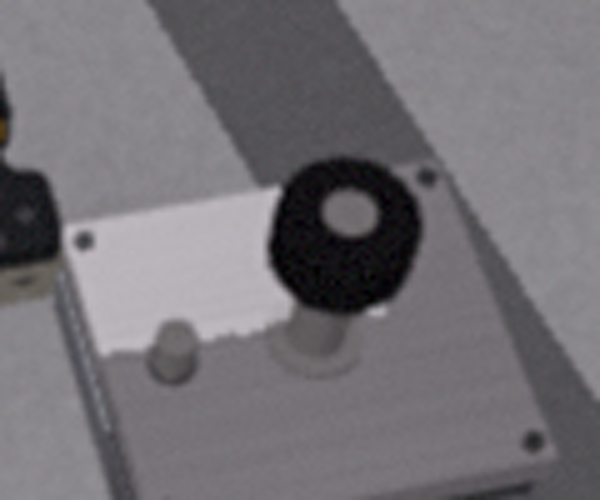

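View pics/full.png

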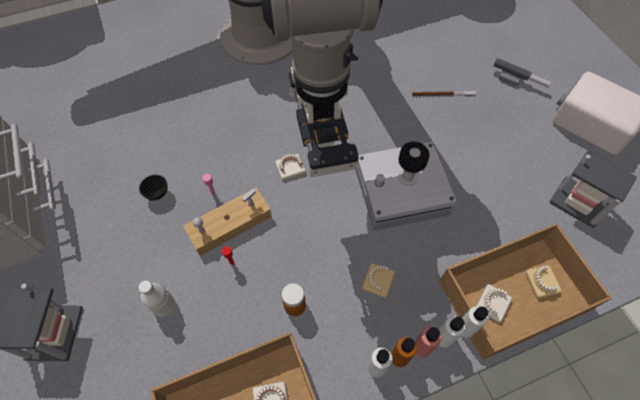

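The head lies on the stand at scene (380,181) with its top at about 0.080, as it should be. The ball pin (198,222), bar pin (249,196), both casts and the amber jar are where they were, and the gripper is clear of everything. Handing in.

```bash
python3 -c "
from cell import workorder
print(workorder.hand_in())"
```

```text
the job is handed in; nothing more can be done
None
```

The index pin is locked home in the stand and the job is handed in, at about 32.7 s on the clock; hand-in reported no verdict.

- **Pin in the guide:** I took the flat-headed pin from the rack's middle hole. It came to rest on the collar at the expected height with about 2.5 N.
- **Turning the knob:** I turned it about 1.18 rad clockwise until the head dropped about 16 mm, then stopped.
- **Pushing home:** I pushed with shut fingers. The force peaked at about 10 N at the ball and reached 12.5 N once the head met the stand.

**Last checks:**
- The head top measured 0.080 m, which is the 60 mm stand plus the 20 mm head, so it sits flush.
- The gripper is clear, and in the last picture the other pins, the casts and the amber jar look unmoved.
- I did not measure the pin's final tilt or centring. Before the push, one rough reading put the head about 3 mm off the guide axis.
- The knob has no mark, so I could not confirm directly that it never slipped in the grip. The drop came within the stated range.

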